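# Set out the tart tin for lining

## Task

Get the marble slab ready for lining tarts. First stand the wooden tampers that lie on it upright in the metal cups, one to a cup; then lift the upper loaf tins off the stack, take the tart tin from between them and lay it flat on the slab, wholly on it, and put the loaf tins back on the bottom one as one neat, squared-up stack. Do not tip any tin onto its side, and leave the jar and the bowl alone.

Things in the scene. Friction and masses are not known exactly. Their poses are not given: they have to be found in the camera images.
- slab: pale marble rolling slab fixed on the bench, 320 mm (its x) by 300 mm (its y), 12 mm thick; origin at the centre of its underside, on the bench top
- caddy: fixed row of three open square metal cups on a common foot, 246 mm (its y) by 74 mm (its x), 106 mm tall; origin at the centre of its underside
- cup0 (a point): centre of the inner floor of the caddy's cup at the -y end (caddy frame), 9 mm above the bench; the cup is 58 mm square inside (sides along the caddy's x and y), walls 4 mm, rim 106 mm above the bench; cups are 84 mm apart
- cup1 (a point): centre of the inner floor of the caddy's cup in the middle (caddy frame), 9 mm above the bench; the cup is 58 mm square inside (sides along the caddy's x and y), walls 4 mm, rim 106 mm above the bench; cups are 84 mm apart
- cup2 (a point): centre of the inner floor of the caddy's cup at the +y end (caddy frame), 9 mm above the bench; the cup is 58 mm square inside (sides along the caddy's x and y), walls 4 mm, rim 106 mm above the bench; cups are 84 mm apart
- tamper0_mid (a point): centre of a wooden double-ended pastry tamper, 200 mm long along its x axis: a round handle 26 mm thick and 130 mm long between two equal square end blocks, 40 x 40 mm and 35 mm long; 120 g. Lies on the slab at the start, its axis 20 mm above the slab, one end roughly towards the robot; some may be absent. One tamper fits in a cup, either end down
- tamper1_mid (a point): centre of a wooden double-ended pastry tamper, 200 mm long along its x axis: a round handle 26 mm thick and 130 mm long between two equal square end blocks, 40 x 40 mm and 35 mm long; 120 g. Lies on the slab at the start, its axis 20 mm above the slab, one end roughly towards the robot; some may be absent. One tamper fits in a cup, either end down
- tamper2_mid (a point): centre of a wooden double-ended pastry tamper, 200 mm long along its x axis: a round handle 26 mm thick and 130 mm long between two equal square end blocks, 40 x 40 mm and 35 mm long; 120 g. Lies on the slab at the start, its axis 20 mm above the slab, one end roughly towards the robot; some may be absent. One tamper fits in a cup, either end down
- tin0_mid (a point): centre (half-way up) of a closed narrow loaf tin with a flat lid, 170 mm long (its x), 60 mm wide (its y), 36 mm high, about 220 g; at the start it is number 1 of the tins lying on the tart tin, counted upwards
- tin1_mid (a point): centre (half-way up) of a closed narrow loaf tin with a flat lid, 170 mm long (its x), 60 mm wide (its y), 36 mm high, about 220 g; at the start it is number 2 of the tins lying on the tart tin, counted upwards
- tin2_mid (a point): centre (half-way up) of a closed narrow loaf tin with a flat lid, 170 mm long (its x), 60 mm wide (its y), 36 mm high, about 220 g; at the start it is number 3 of the tins lying on the tart tin, counted upwards (in some starts it is absent)
- tin_base_mid (a point): centre (half-way up) of the bottom loaf tin of the stack, same form and size as the other loaf tins; stands on the bench
- tart_mid (a point): centre (half-way up) of the tart tin: dark steel, four open square cups in a row under a flat flange; 210 mm long over its end lugs (its x), 60 mm wide (its y), 36 mm high; the 60 mm wide flange is its upper 18 mm, the cups below it are 46 mm wide; about 300 g. At the start on the bottom loaf tin, under the others, its lugs showing 20 mm at each end
- tart_end0 (a point): end of the tart tin's lug, 105 mm from its centre along its -x
- tart_end1 (a point): end of the tart tin's lug, 105 mm from its centre along its +x
- jar_mid (a point): bystander: closed glass jar, 80 mm across, 110 mm tall (in some starts absent); centre, half-way up
- bowl_mid (a point): bystander: steel bowl, 110 mm across, 60 mm tall; centre, half-way up

How it is judged:
By the outcome, as a careful person would: the job done as asked, in the order asked, and still so for the second after the job is handed in, with the robot touching nothing.
Of tamper0, tamper1, tamper2 only 2 to 3 are there at a start; the rules pass over those that are not, and their reading is None.
Of tin2, jar only 1 to 2 are there at a start; the rules pass over those that are not, and their reading is None.
At some moment in a run one of tamper0, tamper1, tamper2 may be knocked a few centimetres aside while the robot is not near it.
It also fails if it takes over 210 s, if anything falls off the work surface, if the arm or the gripper's body presses on something with over 40 N, if the wrist force passes 120 N, or if a joint passes its speed limit or range.

## Robot

A 6-joint arm with a two-finger parallel gripper is mounted at the origin on the work surface. World frame = base frame: x ahead of the robot, y to its left, z up, the work surface at z = 0. Lengths are in m, angles in degrees, forces in N, time in s.
With the tool pointing down it reaches from about 0.3 to 0.75 m from the base axis. Payload 8.5 kg.
Tool frame: the origin (TCP) lies between the finger pads; the fingertips stand env.finger_overhang ahead of it and the grasp point (between the pads) lies 2 mm behind it (env.finger_overhang is the distance from the TCP to the fingertips, in m); z points along the fingers, y is the line along which they close (so a half turn about z gives the same grasp; the last joint's range is limited). The gripper opens to 85 mm and grips with 20 to 120 N. Pads are 22 mm wide; open, the fingers measure 114 mm over their backs; the gripper's body (76 mm by 85 mm) begins 54 mm behind the grasp point. The pads swing forward as they close: fully open they stand 13 mm farther back than shut.
Start: joints at [-84.987, 21.807, 74.336, -0, 83.858, -12.336], TCP at [0.164, -0.525, 0.248] pointing down, gripper open.
Joint ranges: [-178.18, 178.18], [-50.72, 133.34], [12.68, 142.11], [-81.47, 261.47], [9.98, 163.14], [-165.26, 165.26]. Speed limits (degrees/s): [136.94, 136.94, 180, 180, 180, 180].

## Interface

Orientations are given as a 3x3 rotation matrix whose columns are the frame's x, y, z axes.
In Python, from rig import env gives the robot as it stands. The module is installed in compiled form; this text tells all that it offers.
- The arm moves only by the tool jog_arm, never from a script. Its arguments are lists of equal length, an entry for each row: "hand": the finger opening in m, from 0 to 0.0854; "travel": the shift along the world's x, y, z in m, a list of three; "yaw": the turn about the world's z in rad. A call has exactly 5 rows; each row shifts and turns the commanded pose from where the row before left it; what a row does not reach is not made up. A row lasts 1/8 s, in which the tool goes at most 62.5 mm and 10.7 degrees, less where a joint would pass 70% of its speed; a pose out of reach is approached as far as the arm can. A call is refused whole if a number of a shift passes 0.0625 or a number of a turn 0.188, either way. A call with a gripper value outside its range is refused whole. The fingers move at their own pace and stop on an object; "grip_force" is the grip in N (left out, the last holds). Time passes only in rows, so rows that do not move let the fingers close, or fill a call up. It gives the time, the measured TCP pose, the force, the opening and the grip force at its end, in the units of the state.
- env.observe(): the state, without advancing time (a new reading comes with each control period).
- env.get_image(name): name is "scene" or "top" or "wrist"; returns the picture (400x640x3 uint8, red, green, blue); there is no depth.
- env.calibration(name): a dict with "fx", "fy", "cx", "cy" (pixels), "k1" (the pictures are not rectified: a ray, as slopes to the right and down, at radius r is drawn at 1 + k1 r^2 times it, then the intrinsics apply), "position" and "rotation" of the camera in the world; the wrist camera has in their place "hand_eye" (4x4, takes a point from camera to tool coordinates, whose origin is the TCP and whose axes are the flange's). Camera axes: x right, y down, z forward; pixel columns grow to the right and rows downward; lengths in m; the calibration is good to about 2 mm. A picture is of the moment at which its call begins: read the wrist's pose just before it. calibration takes no time and is no camera call.
- env.close_job(): hands the job in; it is judged then, once.
The state is a dict: "time_s": time; "q": joint angles; "qvel": joint speeds; "joint_efforts": joint torques, N m; "position": TCP position; "tool_rot": TCP orientation; "ft_force": force on the tool from outside, world axes, zero at the start; "wrist_torque": the same for the moment, N m; "grip_width": finger opening in m; "gripper_force": force on a finger pad.
Only numpy, scipy, OpenCV 4.12 (cv2) and the standard library are available. Lean on these libraries where they do the work, as an engineer would, in place of code of your own. Each camera call takes 0.05 s, during which the arm holds its last target. There are 200 camera calls.

## Working session

There is one attempt and no reset: what is moved stays moved. The work goes in short steps, Python scripts to look and compute and a tool call to move; the robot and the scene stay as the last step left them, time stands still between calls to the robot, and variables do not carry over. Pictures are saved under pics/ and viewed, at most 14 in all, crops included, and the job is handed in when it is done.

Besides the shell and the picture viewer there is one more tool, called after "Request:" as name([rows], argument=value, ...), one row to a line, values as JSON. jog_arm: Moves the arm, as the interface text tells. Its arguments: {"type":"object","properties":{"hand":{"type":"array"},"travel":{"type":"array"},"yaw":{"type":"array"},"grip_force":{"type":"number"}},"required":["hand","travel","yaw"]}

```bash
mkdir -p pics; python3 - <<'E'
from rig import env
import cv2,json
print(env.finger_overhang, env.observe())
for n in("scene","top","wrist"):
    cv2.imwrite(f"pics/{n}0.png",env.get_image(n)[:,:,::-1]); print(n,env.calibration(n))
E
```

```text
0.017 {'time_s': 0.0, 'q': array([-8.49850027e+01,  2.18432152e+01,  7.43862658e+01,  1.38485007e-04,
        8.38580202e+01, -1.23365541e+01]), 'qvel': array([ 0.04129091, -0.01800946, -0.07141962,  0.05970044,  0.1182305 ,
       -0.04009604]), 'joint_efforts': array([ 7.67302281e-04, -4.48455513e+01, -2.31277406e+01, -1.27391763e-04,
        4.75043053e-03, -1.37790545e-05]), 'position': array([ 0.16399539, -0.52469516,  0.24768201]), 'tool_rot': array([[ 9.54492952e-01,  2.98233445e-01, -1.31107144e-04],
       [ 2.98233293e-01, -9.54491796e-01,  1.52154797e-03],
       [ 3.28635798e-04, -1.49140733e-03, -9.99998834e-01]]), 'ft_force': array([-0.8135101 ,  0.34814802, -0.62868124]), 'wrist_torque': array([-0.02901181, -0.01545961,  0.00921673]), 'gripper_force': 0.0, 'grip_width': 0.08556629156788015}
scene {'fx': 382.23120000716455, 'fy': 382.23120000716455, 'cx': 318.8237730699584, 'cy': 198.44860148861764, 'k1': -0.01652684987672013, 'position': array([ 1.28950407, -0.00208574,  1.08727814]), 'rotation': array([[ 0.01805488,  0.78697594, -0.61671945],
       [ 0.99982712, -0.0
[... 229 characters left out ...]
86523225e-01, -2.13525195e-04,  1.44508736e+00]), 'rotation': array([[-0.01105671, -0.98136388,  0.19184024],
       [-0.9999137 ,  0.01221225,  0.00484209],
       [-0.00709465, -0.19177014, -0.98141422]])}
wrist {'fx': 291.85640569341757, 'fy': 291.85640569341757, 'cx': 321.31987594850733, 'cy': 198.59212026485815, 'k1': -0.03520728042298799, 'hand_eye': array([[-1.16036846e-03, -9.51347694e-01, -3.08117217e-01,
         7.92542947e-02],
       [ 9.99999239e-01, -1.23265933e-03,  3.99848822e-05,
         5.12515803e-04],
       [-4.17843087e-04, -3.08116936e-01,  9.51348400e-01,
        -1.24832952e-01],
       [ 0.00000000e+00,  0.00000000e+00,  0.00000000e+00,
         1.00000000e+00]])}
```

View pics/top0.png

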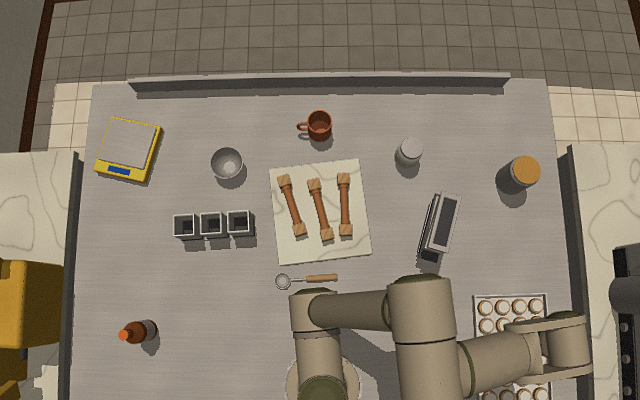

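View pics/scene0.png

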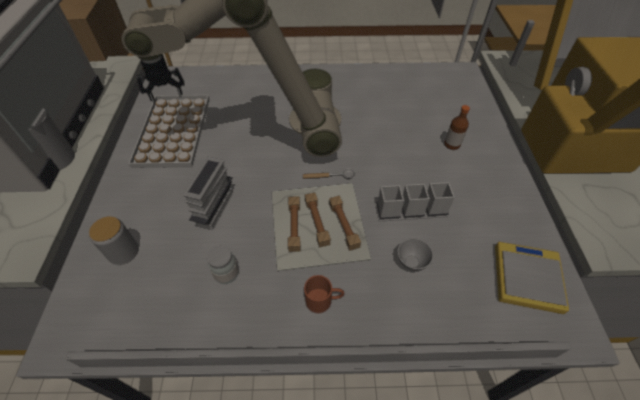

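```bash
cat > h.py <<'E'
from rig import env
import numpy as np, cv2
def cam(n,s=None):
    c=env.calibration(n)
    if 'position' in c: return c,np.array(c['position']),np.array(c['rotation'])
    s=s or env.observe(); H=c['hand_eye']; R=s['tool_rot']
    return c,R@H[:3,3]+s['position'],R@H[:3,:3]
def ray(C,uv,z):
    c,p,R=C; K=np.array([[c['fx'],0,c['cx']],[0,c['fy'],c['cy']],[0,0,1]])
    x=cv2.undistortPoints(np.array(uv,float).reshape(-1,1,2),K,np.array([c['k1'],0,0,0,0]))[:,0]
    d=np.c_[x,np.ones(len(x))]@R.T
    return p+d*((z-p[2])/d[:,2:])
def proj(C,P):
    c,p,R=C; q=(np.atleast_2d(P)-p)@R; s=q[:,:2]/q[:,2:]; r=(s**2).sum(1,keepdims=True)
    return s*(1+c['k1']*r)*[c['fx'],c['fy']]+[c['cx'],c['cy']]
def look(n,name=None):
    s=env.observe(); im=env.get_image(n)
    if name: cv2.imwrite(f'pics/{name}.png',im[:,:,::-1])
    return im,cam(n,s)
def wood(im):
    h=cv2.cvtColor(im,cv2.COLOR_RGB2HSV); return cv2.inRange(h,(3,70,60),(22,255,255))
def blobs(m,amin,amax=1e9):
    return [c for c in cv2.findContours(m,cv2.RETR_EXTERNAL,cv2.CHAIN_APPROX_NONE)[0] if amin<cv2.contourArea(c)<amax]
def tampers(im,C,zc=.035,amin=300):
    o=[]
    for c in blobs(wood(im),amin):
        P=ray(C,c[:,0].astype(float),zc)[:,:2]
        r=cv2.minAreaRect((P*1000).astype(np.float32)); b=cv2.boxPoints(r)
        (cx,cy),(w,h),_=r
        e=b[1]-b[0] if np.linalg.norm(b[1]-b[0])>np.linalg.norm(b[2]-b[1]) else b[2]-b[1]
        o.append((round(cx),round(cy),round(max(w,h)),round(min(w,h)),round(np.degrees(np.arctan2(e[1],e[0]))%180,1)))
    return o
E
python3 - <<'E'
from h import *
im=cv2.imread('pics/top0.png')[:,:,::-1].copy();C=cam('top')
for t in tampers(im,C): print(t)
for nm,uv,z in(('caddy rims L R corners',[[173,214],[250,210],[174,238],[254,234]],.106),('slab',[[269,170],[358,158],[372,252],[279,264]],.012)):
    print(nm,ray(C,uv,z).round(3)[:,:2].tolist())
print('bowl',ray(C,[[227,164]],.06)[:,:2],'jar',ray(C,[[410,150]],.11)[:,:2],'stk',ray(C,[[443,193],[460,197],[434,250],[451,254]],.18)[:,:2].round(3).tolist())
cv2.imwrite('pics/crop.png',np.hstack([cv2.resize(im[190:260,160:270],None,fx=3.6,fy=3.6,interpolation=2)[:252],cv2.resize(im[180:280,400:480],None,fx=3.6,fy=3.6,interpolation=2)[:252]])[:,:,::-1])
s=cv2.imread('pics/scene0.png'); cv2.imwrite('pics/crops.png',np.hstack([cv2.resize(s[140:240,170:260],None,fx=4.4,fy=4.4,interpolation=2),cv2.resize(s[170:270,370:460],None,fx=4.4,fy=4.4,interpolation=2)]))
E
```

```text
(44, -276, 177, 95, np.float32(5.3))
(49, -397, 183, 115, np.float32(178.1))
(63, 0, 214, 191, np.float32(89.4))
(165, 598, 82, 68, np.float32(91.9))
(94, -647, 419, 238, np.float32(100.9))
(227, 65, 113, 65, np.float32(5.1))
(222, -143, 351, 183, np.float32(90.7))
(231, -362, 187, 89, np.float32(5.6))
(170, 948, 468, 239, np.float32(3.4))
(550, 1, 205, 41, np.float32(13.5))
(565, 92, 206, 40, np.float32(17.2))
(566, -76, 202, 41, np.float32(1.1))
(674, -685, 96, 93, np.float32(89.6))
(762, 644, 202, 201, np.float32(166.2))
(834, 5, 111, 106, np.float32(51.0))
caddy rims L R corners [[0.525, 0.451], [0.535, 0.213], [0.452, 0.444], [0.462, 0.2]]
slab [[0.686, 0.168], [0.723, -0.126], [0.412, -0.162], [0.378, 0.133]]
bowl [[0.69450219 0.29767409]] jar [[ 0.71751578 -0.2802088 ]] stk [[0.564, -0.355], [0.552, -0.404], [0.4, -0.319], [0.388, -0.367]]
```

View pics/crop.png

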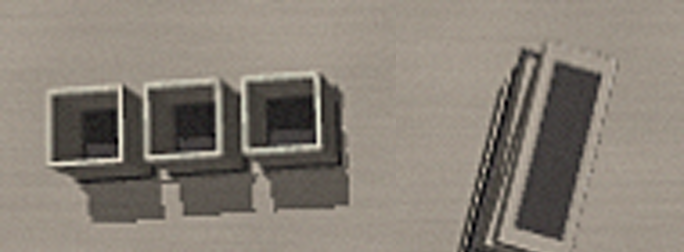

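View pics/crops.png

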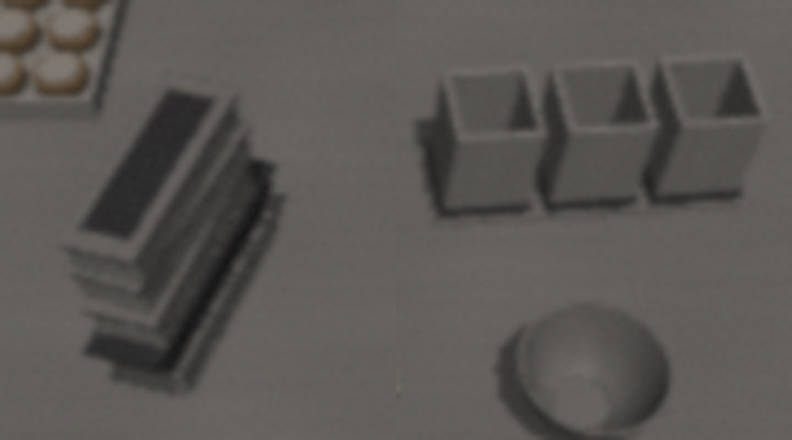

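Request:
jog_arm([
  [0.03,0.04,0],
  [0.03,0.04,0],
  [0.03,0.04,0],
  [0.03,0.04,0],
  [0.03,0.04,0],
], hand=[0.06,0.06,0.06,0.06,0.06], yaw=[0,0,0,0,0], grip_force=20)

```text
time_s: 0.78
position: [0.3147, -0.3235, 0.2482]
tool_rot: [[0.955, 0.298, -0.0], [0.298, -0.955, 0.0], [0.0, -0.0, -1.0]]
ft_force: [0.7, -0.2, 0.5]
grip_width: 0.0601
gripper_force: 0.0
```

Request:
jog_arm([
  [0.03,0.04,0],
  [0.03,0.04,0],
  [0.03,0.04,0],
  [0.03,0.04,0],
  [0.03,0.04,0],
], hand=[0.06,0.06,0.06,0.06,0.06], yaw=[0,0,0,0,0])

```text
time_s: 1.4
position: [0.4648, -0.1235, 0.2483]
tool_rot: [[0.955, 0.298, -0.0], [0.298, -0.955, -0.0], [-0.0, -0.0, -1.0]]
ft_force: [0.8, -0.7, 0.4]
grip_width: 0.0598
gripper_force: 0.0
```

Request:
jog_arm([
  [0.03,0.04,0],
  [0.03,0.04,0],
  [0.03,0.04,0],
  [0.03,0.04,0],
  [0.03,0.04,0],
], hand=[0.06,0.06,0.06,0.06,0.06], yaw=[0,0,0,0,0])

```text
time_s: 2.02
position: [0.6147, 0.0765, 0.248]
tool_rot: [[0.954, 0.298, -0.0], [0.298, -0.954, -0.0], [-0.0, -0.0, -1.0]]
ft_force: [-0.5, -1.0, 0.2]
grip_width: 0.0597
gripper_force: 0.0
```

```bash
python3 - <<'E'
from h import *
im,C=look('wrist','w1')
for t in tampers(im,C,.042,2000): print(t)
T=cam('top'); c=ray(T,[[184.4,225],[211.7,223.1],[238.6,221.9]],.106); print(c.round(3),np.degrees(np.arctan2(*(c[0]-c[2])[[1,0]])))
o=env.observe();print(o['position'],o['time_s'])
E
```

```text
(596, -73, 142, 56, np.float32(1.9))
(548, 0, 211, 46, np.float32(13.6))
(562, 90, 207, 42, np.float32(17.3))
(807, -16, 119, 48, np.float32(108.6))
[[0.491 0.413 0.106]
 [0.496 0.329 0.106]
 [0.499 0.247 0.106]] 92.71261133068047
[0.61671827 0.08080682 0.24724869] 2.075
```

View pics/w1.png

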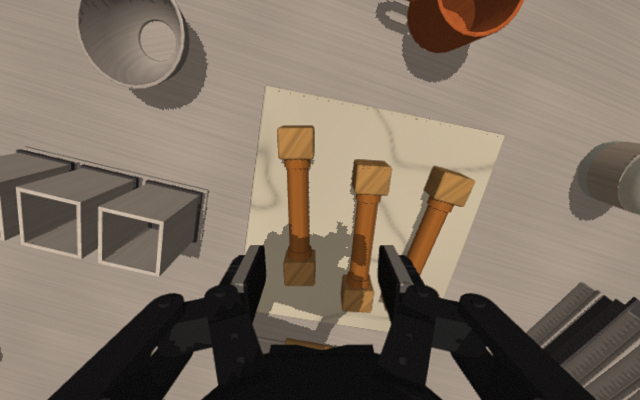

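Request:
jog_arm([
  [0.022,0.023,-0.02],
  [0.022,0.022,-0.03],
  [0,0,-0.03],
  [0,0,-0.02],
  [0,0,0],
], hand=[0.06,0.06,0.06,0.06,0.06], yaw=[0,0,0,0,0])

```text
time_s: 2.7
position: [0.6573, 0.12, 0.1465]
tool_rot: [[0.955, 0.298, -0.004], [0.298, -0.955, -0.0], [-0.004, -0.001, -1.0]]
ft_force: [0.4, -0.1, 0.5]
grip_width: 0.0603
gripper_force: 0.0
```

```bash
python3 - <<'E'
from h import *
im,C=look('wrist','w2')
for t in tampers(im,C,.042,2000): print(t)
for b in blobs(wood(im),2000): 
    i=b[:,0,1].argmin(); p=b[:,0]; q=p[p[:,1]<p[i,1]+4].astype(float); print(ray(C,q,.052).mean(0).round(4), p[i])
o=env.observe();print(o['position'],o['time_s'])
E
```

```text
(640, -66, 79, 62, np.float32(73.5))
(588, 99, 165, 41, np.float32(16.6))
(819, -5, 151, 68, np.float32(109.5))
[ 0.6735 -0.0311  0.052 ] [495 239]
[0.67   0.1233 0.052 ] [302 192]
[0.8437 0.018  0.052 ] [459   0]
[0.65790272 0.11997622 0.1481037 ] 2.75
```

View pics/w2.png

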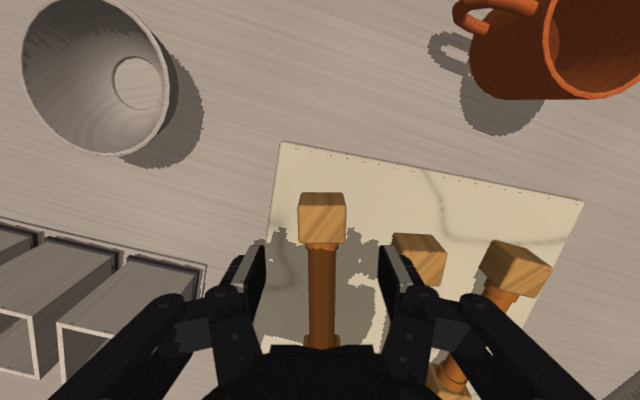

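```bash
python3 - <<'E'
from h import *
im=cv2.imread('pics/w2.png')[:,:,::-1];s=env.observe();C=cam('wrist',s)
print(ray(C,[[322,193]],.012),ray(C,[[322,209],[299,209],[345,209],[325,243]],.052),C[1])
print(proj(C,[s['position'],s['position']-[0,0,.1]]))
E
```

```text
[[0.65832597 0.11893135 0.012     ]] [[0.65705585 0.11863309 0.052     ]
 [0.65155359 0.13631668 0.052     ]
 [0.66255471 0.10094729 0.052     ]
 [0.62886624 0.107208   0.052     ]] [0.73384071 0.14312128 0.27285377]
[[320.36027063 273.7075111 ]
 [320.72722713 205.9729377 ]]
```

Request:
jog_arm([
  [0,-0.001,-0.04],
  [0,0,-0.04],
  [0,0,-0.027],
  [0,0,0],
  [0,0,0],
], hand=[0.06,0.06,0.06,0.06,0.03], yaw=[0,0,0,0,0])

```text
time_s: 3.38
position: [0.6591, 0.119, 0.0434]
tool_rot: [[0.955, 0.298, 0.003], [0.298, -0.955, -0.0], [0.003, 0.001, -1.0]]
ft_force: [0.2, -0.3, 0.7]
grip_width: 0.0429
gripper_force: 0.0
```

Request:
jog_arm([
  [0,0,0],
  [0,0,0],
  [0,0,0],
  [0,0,0.02],
  [0,0,0.02],
], hand=[0.03,0.03,0.03,0.03,0.03], yaw=[0,0,0,0,0])

```text
time_s: 4.0
position: [0.6581, 0.119, 0.0825]
tool_rot: [[0.955, 0.298, 0.001], [0.298, -0.955, 0.0], [0.001, 0.0, -1.0]]
ft_force: [0.2, 0.1, -0.8]
grip_width: 0.0397
gripper_force: 20.5
```

Request:
jog_arm([
  [0,0,0.03],
  [0,0,0.04],
  [0,0,0.04],
  [0,0,0.04],
  [0,0,0.04],
], hand=[0.03,0.03,0.03,0.03,0.03], yaw=[0,0,0,0,0])

```text
time_s: 4.62
position: [0.6577, 0.1191, 0.2735]
tool_rot: [[0.954, 0.298, 0.001], [0.298, -0.954, 0.0], [0.001, 0.0, -1.0]]
ft_force: [0.3, -0.0, -0.3]
grip_width: 0.0397
gripper_force: 20.5
```

```bash
python3 - <<'E'
from h import *
a,_=look('wrist');b,_=look('scene')
cv2.imwrite('pics/g1.png',cv2.resize(np.hstack([a[100:400,120:520],b[60:360,150:550]]),None,fx=1,fy=1)[:,:,::-1])
o=env.observe();print(o['position'],o['time_s'],o['wrist_torque'],o['ft_force'])
E
```

```text
[0.6588851  0.11912091 0.27731002] 4.725 [ 0.05572685 -0.15807088 -0.03063494] [-0.65567717  0.56805889 -1.06028154]
```

View pics/g1.png

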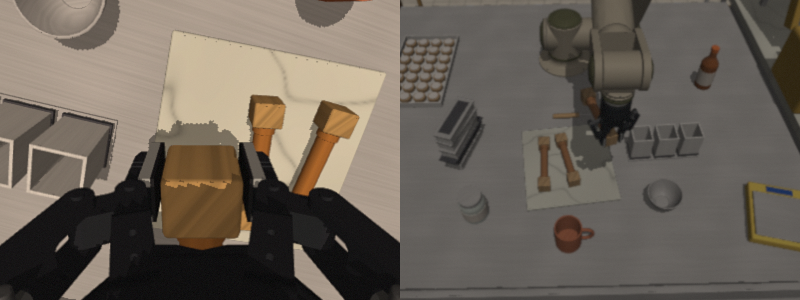

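Request:
jog_arm([
  [-0.0277,0.0132,0],
  [-0.0277,0.0132,0],
  [-0.0277,0.0132,0],
  [-0.0277,0.0132,0],
  [-0.0277,0.0132,0],
], hand=[0.03,0.03,0.03,0.03,0.03], yaw=[0.186,0.186,0.186,0.186,0.186])

```text
time_s: 5.35
position: [0.5182, 0.1854, 0.271]
tool_rot: [[0.326, 0.945, -0.001], [0.945, -0.326, 0.0], [-0.0, -0.0, -1.0]]
ft_force: [0.3, 0.9, -1.5]
grip_width: 0.0392
gripper_force: 20.5
```

Request:
jog_arm([
  [-0.0277,0.0132,0],
  [-0.0277,0.0132,0],
  [-0.0277,0.0132,0],
  [-0.0277,0.0132,0],
  [-0.0277,0.0132,0],
], hand=[0.03,0.03,0.03,0.03,0.03], yaw=[0.186,0.186,0.186,0.186,0.186])

```text
time_s: 5.98
position: [0.3796, 0.2513, 0.271]
tool_rot: [[-0.563, 0.826, -0.001], [0.826, 0.563, 0.0], [0.0, -0.0, -1.0]]
ft_force: [-0.4, 0.3, -1.0]
grip_width: 0.0394
gripper_force: 20.5
```

Request:
jog_arm([
  [-0.0277,0.0132,0],
  [-0.0277,0.0132,0],
  [-0.0277,0.0132,0],
  [-0.0277,0.0132,0],
  [-0.0277,0.0132,0],
], hand=[0.03,0.03,0.03,0.03,0.03], yaw=[0.186,0.186,0.186,0.186,0.186])

```text
time_s: 6.6
position: [0.2412, 0.3171, 0.2711]
tool_rot: [[-0.999, 0.043, -0.0], [0.043, 0.999, -0.0], [0.0, -0.0, -1.0]]
ft_force: [1.0, -0.4, -0.8]
grip_width: 0.0395
gripper_force: 20.5
```

Request:
jog_arm([
  [0,0,-0.02],
  [0,0,-0.05],
  [0,0,-0.05],
  [0,0,0],
  [0,0,0],
], hand=[0.03,0.03,0.03,0.03,0.03], yaw=[0.097,0,0,0,0])

```text
time_s: 7.22
position: [0.2431, 0.3175, 0.1528]
tool_rot: [[-0.999, -0.048, 0.002], [-0.048, 0.999, 0.001], [-0.002, 0.001, -1.0]]
ft_force: [0.0, 0.0, 0.0]
grip_width: 0.0396
gripper_force: 20.9
```

```bash
python3 - <<'E'
from h import *
a,_=look('top');b,_=look('scene')
cv2.imwrite('pics/g2.png',np.hstack([cv2.resize(a[150:350,130:330],(400,400)),cv2.resize(b[60:260,300:500],(400,400))])[:,:,::-1])
o=env.observe();print(o['position'],o['time_s'],o['wrist_torque'],o['ft_force'],o['tool_rot'][:,0])
E
```

```text
[0.24324072 0.31758838 0.15303096] 7.325 [0.01652202 0.09776648 0.00512588] [ 0.42726783 -0.20474989 -1.37963658] [-0.99883047 -0.04825501 -0.00302391]
```

View pics/g2.png

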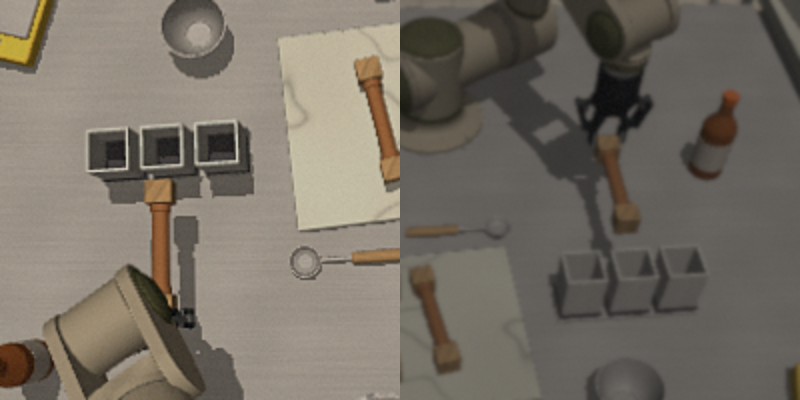

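Request:
jog_arm([
  [0,0,-0.04],
  [0,0,-0.033],
  [0.008,0.0004,0],
  [0.008,0.0004,0],
  [0,0,0],
], hand=[0.03,0.03,0.03,0.03,0.03], yaw=[0,0,0,0,0])

```text
time_s: 7.95
position: [0.26, 0.3184, 0.0797]
tool_rot: [[-0.999, -0.047, 0.003], [-0.047, 0.999, 0.002], [-0.003, 0.002, -1.0]]
ft_force: [1.0, -0.6, -1.5]
grip_width: 0.0397
gripper_force: 20.9
```

Request:
jog_arm([
  [0.003,0,0],
  [0.003,0,0],
  [0.002,0,0],
  [0,0,0],
  [0,0,0],
], hand=[0.03,0.03,0.03,0.03,0.03], yaw=[0,0,0,0,0])

```text
time_s: 8.57
position: [0.2657, 0.3176, 0.0781]
tool_rot: [[-0.999, -0.049, -0.002], [-0.049, 0.999, -0.001], [0.002, -0.001, -1.0]]
ft_force: [-5.3, 0.1, -0.4]
grip_width: 0.0399
gripper_force: 21.0
```

Request:
jog_arm([
  [0.001,0,0.017],
  [0.002,0,0.017],
  [0.003,0,0.017],
  [0.004,0,0.016],
  [0.006,0,0.016],
], hand=[0.03,0.03,0.03,0.03,0.03], yaw=[0,0,0,0,0])

```text
time_s: 9.2
position: [0.2826, 0.3178, 0.1619]
tool_rot: [[-0.999, -0.048, 0.0], [-0.048, 0.999, 0.0], [-0.0, 0.0, -1.0]]
ft_force: [-0.2, 0.7, -0.6]
grip_width: 0.0397
gripper_force: 20.5
```

```bash
python3 - <<'E'
from h import *
b,_=look('scene')
cv2.imwrite('pics/g3.png',cv2.resize(b[60:260,300:500],(400,400),interpolation=2)[:,:,::-1])
o=env.observe();print(o['position'],o['time_s'],o['wrist_torque'],o['ft_force'])
E
```

```text
[0.28361355 0.31824152 0.16352176] 9.25 [-0.23304357  1.0185522  -0.13859638] [-4.71178687 -0.03742798  3.1805809 ]
```

View pics/g3.png

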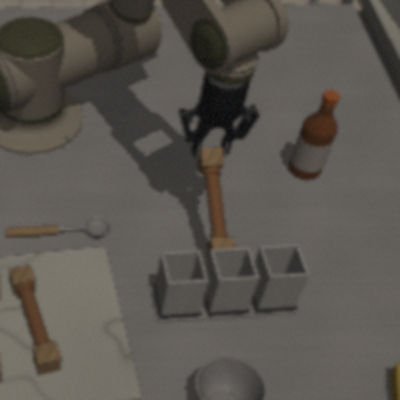

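Request:
jog_arm([
  [0.007,0.0003,0.016],
  [0.008,0.0004,0.015],
  [0.009,0.0004,0.014],
  [0.011,0.0005,0.013],
  [0.012,0.0005,0.012],
], hand=[0.03,0.03,0.03,0.03,0.03], yaw=[0,0,0,0,0])

```text
time_s: 9.88
position: [0.3296, 0.3199, 0.2314]
tool_rot: [[-0.999, -0.048, -0.0], [-0.048, 0.999, -0.0], [0.0, -0.0, -1.0]]
ft_force: [-1.1, -1.2, -1.0]
grip_width: 0.0396
gripper_force: 20.4
```

Request:
jog_arm([
  [0.013,0.0006,0.011],
  [0.013,0.0006,0.01],
  [0.015,0.0007,0.008],
  [0.015,0.0007,0.008],
  [0.016,0.0008,0.006],
], hand=[0.03,0.03,0.03,0.03,0.03], yaw=[0,0,0,0,0])

```text
time_s: 10.5
position: [0.402, 0.3234, 0.2742]
tool_rot: [[-0.999, -0.048, -0.0], [-0.048, 0.999, -0.0], [0.0, -0.0, -1.0]]
ft_force: [-1.3, 1.3, -1.6]
grip_width: 0.0396
gripper_force: 20.3
```

Request:
jog_arm([
  [0.016,0.0008,0.005],
  [0.016,0.0008,0.003],
  [0.012,0.0006,0.002],
  [0,0,0],
  [0,0,0],
], hand=[0.03,0.03,0.03,0.03,0.03], yaw=[0,0,0,0,0])

```text
time_s: 11.12
position: [0.4453, 0.3256, 0.2842]
tool_rot: [[-0.999, -0.048, 0.0], [-0.048, 0.999, -0.0], [-0.0, -0.0, -1.0]]
ft_force: [0.0, -0.1, -1.9]
grip_width: 0.0393
gripper_force: 20.4
```

```bash
python3 - <<'E'
from h import *
a,_=look('wrist');b,_=look('scene')
cv2.imwrite('pics/g4.png',np.hstack([cv2.resize(a,(640,400)),cv2.resize(b[60:260,300:380+0],(160,400),interpolation=2)])[:,:,::-1])
cv2.imwrite('pics/g4.png',np.hstack([a[100:400,120:520],cv2.resize(b[60:260,300:500],(400,400),interpolation=2)[100:]])[:,:,::-1])
o=env.observe();print(o['position'],o['time_s'],o['wrist_torque'],o['ft_force'])
E
```

```text
[0.44520965 0.32557262 0.28440814] 11.225 [0.00871943 0.01866791 0.01184884] [ 0.29546685 -0.17046263 -0.49407607]
```

View pics/g4.png

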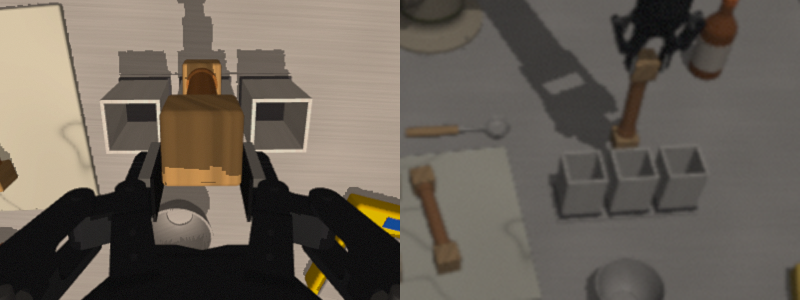

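```bash
python3 - <<'E'
from h import *
s=env.observe();C=cam('wrist',s);p=s['position']
# top face edges: rows 165(y) far edge 185
print(ray(C,[[321,159],[302,159],[340,159],[321,192]],.11).round(4), ray(C,[[322,197],[322,265],[322,285]],p[2]+.006).round(4))
# cup rims seen: cup to left (image) cols 102-160 rows 98-152 ; right 250-311
print(ray(C,[[222,199],[278,198],[226,252],[285,252],[362,198],[424,196],[370,252],[431,251]],.106).round(4)[:,:2])
E
```

```text
[[0.4208 0.3234 0.11  ]
 [0.4217 0.3038 0.11  ]
 [0.4198 0.3431 0.11  ]
 [0.4563 0.3251 0.11  ]] [[0.4042 0.3233 0.2904]
 [0.4373 0.3249 0.2904]
 [0.4481 0.3254 0.2904]]
[[0.4707 0.217 ]
 [0.4666 0.2786]
 [0.5358 0.2177]
 [0.5323 0.2867]
 [0.4622 0.3702]
 [0.4567 0.438 ]
 [0.5277 0.3856]
 [0.5233 0.4569]]
```

Request:
jog_arm([
  [-0.002,0,0.02],
  [-0.001,0,0.025],
  [0.02,0.002,0],
  [0.02,0.002,0],
  [0.017,0.001,0],
], hand=[0.03,0.03,0.03,0.03,0.03], yaw=[0,0,0,0,0])

```text
time_s: 11.85
position: [0.4999, 0.3306, 0.3294]
tool_rot: [[-0.999, -0.048, 0.0], [-0.048, 0.999, 0.0], [-0.0, 0.0, -1.0]]
ft_force: [0.9, 0.2, -1.3]
grip_width: 0.0397
gripper_force: 20.6
```

Request:
jog_arm([
  [0,0,0],
  [0,0,-0.02],
  [0,0,-0.02],
  [0,0,-0.015],
  [0,0,0],
], hand=[0.03,0.03,0.03,0.03,0.03], yaw=[0,0,0,0,0])

```text
time_s: 12.48
position: [0.4984, 0.3305, 0.2738]
tool_rot: [[-0.999, -0.049, -0.002], [-0.049, 0.999, -0.001], [0.002, -0.001, -1.0]]
ft_force: [0.9, 0.3, 0.4]
grip_width: 0.0396
gripper_force: 20.6
```

Request:
jog_arm([
  [0,0,-0.015],
  [0,0,-0.015],
  [0,0,-0.015],
  [0,0,-0.01],
  [0,0,0],
], hand=[0.03,0.03,0.03,0.03,0.03], yaw=[0,0,0,0,0])

```text
time_s: 13.1
position: [0.4993, 0.3304, 0.2185]
tool_rot: [[-0.999, -0.048, -0.001], [-0.048, 0.999, -0.001], [0.001, -0.001, -1.0]]
ft_force: [-0.3, -0.2, -0.6]
grip_width: 0.04
gripper_force: 20.6
```

Request:
jog_arm([
  [0,0,-0.006],
  [0,0,-0.003],
  [0,0,-0.003],
  [0,0,0],
  [0,0,0],
], hand=[0.03,0.03,0.03,0.03,0.03], yaw=[0,0,0,0,0])

```text
time_s: 13.72
position: [0.4996, 0.3306, 0.2075]
tool_rot: [[-0.999, -0.048, 0.0], [-0.048, 0.999, 0.0], [-0.0, 0.0, -1.0]]
ft_force: [0.1, 0.4, -0.2]
grip_width: 0.0394
gripper_force: 20.7
```

Request:
jog_arm([
  [0,0,-0.003],
  [0,0,-0.001],
  [0,0,0],
  [0,0,0],
  [0,0,0],
], hand=[0.03,0.03,0.03,0.056,0.056], yaw=[0,0,0,0,0])

```text
time_s: 14.35
position: [0.4993, 0.3305, 0.203]
tool_rot: [[-0.999, -0.048, -0.001], [-0.048, 0.999, -0.0], [0.001, -0.0, -1.0]]
ft_force: [0.4, 0.5, 0.4]
grip_width: 0.0554
gripper_force: 0.0
```

Request:
jog_arm([
  [0,0,0.02],
  [0,0,0.03],
  [0.01,-0.03,0.04],
  [0.02,-0.04,0.03],
  [0.02,-0.05,0],
], hand=[0.056,0.056,0.056,0.056,0.056], yaw=[0,0,0,-0.186,-0.186])

```text
time_s: 14.98
position: [0.5502, 0.2099, 0.3254]
tool_rot: [[-0.947, 0.322, 0.004], [0.322, 0.947, 0.001], [-0.004, 0.002, -1.0]]
ft_force: [-0.3, 0.2, -0.3]
grip_width: 0.0561
gripper_force: 0.0
```

```bash
python3 - <<'E'
from h import *
a,C=look('top','t2')
for t in tampers(a,C,.035): 
    if .3<t[0]/1000<.7 and abs(t[1])<450: print(t)
for t in tampers(a,C,.209,50): 
    if .3<t[0]/1000<.7 and t[1]>150: print('z209',t)
o=env.observe();print(o['position'],o['time_s'],o['ft_force'])
E
```

```text
(412, 291, 326, 197, np.float32(11.5))
(549, 1, 205, 41, np.float32(13.8))
(564, -76, 205, 41, np.float32(1.1))
(699, 351, 204, 170, np.float32(98.7))
z209 (396, 255, 286, 172, np.float32(11.5))
z209 (648, 308, 179, 149, np.float32(98.7))
[0.55230148 0.20411053 0.32367626] 15.025 [ 2.48138861 -4.66065878 -0.2006254 ]
```

Request:
jog_arm([
  [0.0067,-0.0135,0],
  [0.0067,-0.0135,0],
  [0.0067,-0.0135,0],
  [0.0067,-0.0135,0],
  [0.0067,-0.0135,0],
], hand=[0.056,0.056,0.056,0.056,0.056], yaw=[-0.184,-0.184,-0.184,-0.184,-0.184])

```text
time_s: 15.65
position: [0.5831, 0.1426, 0.3227]
tool_rot: [[-0.316, 0.949, -0.001], [0.949, 0.316, -0.0], [0.0, -0.001, -1.0]]
ft_force: [0.5, 0.2, -0.0]
grip_width: 0.0559
gripper_force: 0.0
```

Request:
jog_arm([
  [0.0067,-0.0135,0],
  [0.0067,-0.0135,0],
  [0.0067,-0.0135,-0.02],
  [0.0067,-0.0135,-0.02],
  [0.0067,-0.0135,-0.02],
], hand=[0.056,0.056,0.056,0.056,0.056], yaw=[-0.184,-0.184,-0.184,-0.184,-0.184])

```text
time_s: 16.27
position: [0.6165, 0.0752, 0.2621]
tool_rot: [[0.564, 0.826, -0.001], [0.826, -0.564, 0.0], [-0.001, -0.001, -1.0]]
ft_force: [0.4, 0.3, 0.0]
grip_width: 0.056
gripper_force: 0.0
```

Request:
jog_arm([
  [0.0067,-0.0135,-0.03],
  [0.0067,-0.0135,-0.03],
  [0.0067,-0.0135,-0.03],
  [0.0067,-0.0135,-0.025],
  [0,0,0],
], hand=[0.056,0.056,0.056,0.056,0.056], yaw=[-0.184,-0.184,-0.184,-0.184,0])

```text
time_s: 16.9
position: [0.6426, 0.021, 0.146]
tool_rot: [[0.971, 0.24, -0.005], [0.24, -0.971, 0.001], [-0.005, -0.002, -1.0]]
ft_force: [-0.6, -0.4, 0.4]
grip_width: 0.0558
gripper_force: 0.0
```

```bash
cat >> h.py <<'E'
def fend():
    "far end of the tamper under the tool, wrist view: block nearest the image middle column"
    im,C=look('wrist'); m=wood(im); m[270:]=0
    b=min(blobs(m,1000),key=lambda c:abs(c[:,0,0].mean()-320)); p=b[:,0].astype(float)
    r0=p[:,1].min(); q=p[p[:,1]<r0+20]
    e=ray(C,[[(q[:,0].min()+q[:,0].max())/2,r0+.5]],.012)[0]
    s=env.observe(); print('end',e.round(4),'px',q[:,0].min(),q[:,0].max(),r0,'tcp',s['position'].round(4),'yaw',np.degrees(np.arctan2(s['tool_rot'][1,0],s['tool_rot'][0,0])).round(2))
    k=p[(p[:,1]>r0+8)]; L=[]
    for r in range(int(r0)+8,int(p[:,1].max())-3):
        w=k[k[:,1]==r][:,0]
        if len(w)>1 : L.append((r,w.min(),w.max()))
    print([tuple(map(int,x)) for x in L[::6]])
E
python3 - <<'E'
from h import *
fend()
a,C=look('top')
for t in tampers(a,C,.209,50): 
    if .4<t[0]/1000<.6 and t[1]>150: print('z209',t)
E
```

```text
end [0.6449 0.023  0.012 ] px 295.0 344.0 190.0 tcp [0.643  0.0215 0.1478] yaw 14.04
[(199, 297, 343), (205, 295, 344), (211, 295, 344), (217, 295, 344), (223, 295, 343), (229, 296, 343), (235, 296, 343), (241, 298, 341), (247, 303, 335), (253, 306, 333), (259, 306, 333), (265, 306, 333)]
```

```bash
python3 - <<'E'
from h import *
a,C=look('top','t3')
for t in tampers(a,C,.209,40): print(t)
print(proj(C,[[.496,.33,.209],[.496,.33,.02]]))
print(a[195:240:5,205:225:4].tolist())
E
```

```text
(22, 221, 75, 29, np.float32(90.6))
(0, -592, 44, 32, np.float32(85.9))
(44, -496, 42, 37, np.float32(87.0))
(45, -446, 42, 40, np.float32(87.2))
(45, -568, 89, 41, np.float32(89.6))
(93, -446, 41, 40, np.float32(131.1))
(93, -494, 41, 41, np.float32(130.7))
(92, -569, 87, 40, np.float32(87.0))
(77, 33, 249, 119, np.float32(88.3))
(141, -445, 42, 40, np.float32(87.2))
(141, -544, 43, 38, np.float32(87.4))
(141, -495, 40, 37, np.float32(176.9))
(141, -593, 44, 38, np.float32(86.9))
(180, 518, 83, 59, np.float32(91.4))
(189, -446, 40, 39, np.float32(177.8))
(189, -543, 43, 40, np.float32(43.8))
(190, -494, 40, 40, np.float32(176.5))
(190, -592, 41, 38, np.float32(86.0))
(238, -495, 40, 40, np.float32(71.5))
(237, -447, 41, 37, np.float32(176.7))
(239, -544, 39, 39, np.float32(40.4))
(239, -593, 41, 39, np.float32(85.9))
(328, -26, 33, 16, np.float32(89.3))
(308, 112, 194, 75, np.float32(81.0))
(214, 272, 348, 150, np.float32(5.8))
(184, 831, 411, 210, np.float32(3.4))
(396, 95, 196, 101, np.float32(75.6))
(406, 273, 161, 87, np.float32(84.4))
(485, 316, 72, 66, np.float32(1.7))
(531, -
[... 241 characters left out ...]
 [162, 152, 140], [168, 158, 144], [165, 157, 146]], [[160, 148, 138], [162, 156, 141], [159, 149, 134], [161, 150, 141], [159, 151, 137]], [[165, 152, 142], [157, 149, 137], [157, 150, 137], [160, 151, 137], [161, 149, 137]], [[173, 130, 80], [125, 93, 56], [158, 147, 136], [156, 147, 136], [158, 151, 135]], [[168, 129, 85], [134, 104, 68], [78, 75, 71], [77, 73, 66], [130, 126, 114]], [[169, 129, 83], [139, 107, 69], [48, 24, 2], [97, 66, 42], [140, 141, 130]], [[68, 67, 57], [52, 29, 6], [57, 34, 14], [55, 27, 11], [153, 153, 142]], [[68, 66, 61], [45, 42, 43], [133, 100, 64], [92, 68, 43], [161, 158, 148]], [[130, 117, 96], [125, 114, 91], [126, 114, 94], [119, 105, 86], [113, 101, 79]]]
```

Request:
jog_arm([
  [0.002,0.001,-0.04],
  [0,0,-0.04],
  [0,0,-0.026],
  [0,0,0],
  [0,0,0],
], hand=[0.056,0.056,0.056,0.056,0.03], yaw=[0,0,0,0,0])

```text
time_s: 17.68
position: [0.6462, 0.0228, 0.0444]
tool_rot: [[0.971, 0.241, 0.003], [0.241, -0.971, -0.0], [0.003, 0.001, -1.0]]
ft_force: [-1.7, 1.5, 14.1]
grip_width: 0.04
gripper_force: 23.1
```

Request:
jog_arm([
  [0,0,0],
  [0,0,0],
  [0,0,0],
  [0,0,0.02],
  [0,0,0.02],
], hand=[0.03,0.03,0.03,0.03,0.03], yaw=[0,0,0,0,0])

```text
time_s: 18.3
position: [0.6454, 0.0225, 0.0834]
tool_rot: [[0.971, 0.24, 0.001], [0.24, -0.971, -0.0], [0.001, 0.0, -1.0]]
ft_force: [0.6, -0.2, -0.9]
grip_width: 0.0399
gripper_force: 20.7
```

Request:
jog_arm([
  [0,0,0.03],
  [0,0,0.04],
  [0,0,0.04],
  [0,0,0.04],
  [0,0,0.04],
], hand=[0.03,0.03,0.03,0.03,0.03], yaw=[0,0,0,0,0])

```text
time_s: 18.92
position: [0.645, 0.0226, 0.2744]
tool_rot: [[0.971, 0.24, 0.001], [0.24, -0.971, -0.0], [0.001, 0.0, -1.0]]
ft_force: [1.6, -0.5, -1.9]
grip_width: 0.0394
gripper_force: 20.7
```

Request:
jog_arm([
  [-0.025,0.0134,0],
  [-0.025,0.0134,0],
  [-0.025,0.0134,0],
  [-0.025,0.0134,0],
  [-0.025,0.0134,0],
], hand=[0.03,0.03,0.03,0.03,0.03], yaw=[0.184,0.184,0.184,0.184,0.184])

```text
time_s: 19.55
position: [0.5192, 0.09, 0.2729]
tool_rot: [[0.392, 0.92, 0.001], [0.92, -0.392, 0.0], [0.0, 0.001, -1.0]]
ft_force: [-0.7, 0.0, -0.8]
grip_width: 0.0394
gripper_force: 20.7
```

Request:
jog_arm([
  [-0.025,0.0134,0],
  [-0.025,0.0134,0],
  [-0.025,0.0134,0],
  [-0.025,0.0134,0],
  [-0.025,0.0134,0],
], hand=[0.03,0.03,0.03,0.03,0.03], yaw=[0.184,0.184,0.184,0.184,0.184])

```text
time_s: 20.18
position: [0.3942, 0.1569, 0.2729]
tool_rot: [[-0.494, 0.869, 0.001], [0.869, 0.494, 0.0], [-0.0, 0.001, -1.0]]
ft_force: [0.3, 1.1, -0.5]
grip_width: 0.0395
gripper_force: 20.7
```

Request:
jog_arm([
  [-0.025,0.0134,0],
  [-0.025,0.0134,0],
  [-0.025,0.0134,0],
  [-0.025,0.0134,0],
  [-0.025,0.0134,0],
], hand=[0.03,0.03,0.03,0.03,0.03], yaw=[0.184,0.184,0.184,0.184,0.184])

```text
time_s: 20.8
position: [0.2692, 0.2238, 0.2728]
tool_rot: [[-0.991, 0.133, 0.001], [0.133, 0.991, 0.0], [-0.001, 0.001, -1.0]]
ft_force: [1.1, -0.3, -0.3]
grip_width: 0.0398
gripper_force: 20.7
```

Request:
jog_arm([
  [-0.025,0.0134,0],
  [0,0,-0.04],
  [0,0,-0.05],
  [0,0,-0.03],
  [0,0,0],
], hand=[0.03,0.03,0.03,0.03,0.03], yaw=[0.184,0,0,0,0])

```text
time_s: 21.42
position: [0.2445, 0.2366, 0.1517]
tool_rot: [[-0.999, -0.044, -0.003], [-0.044, 0.999, -0.001], [0.003, -0.001, -1.0]]
ft_force: [0.0, -0.5, 0.0]
grip_width: 0.0393
gripper_force: 20.7
```

```bash
cat >> h.py <<'E'
def held(z):
    "woods near the cups seen from the top, at the height z"
    a,C=look('top')
    for t in tampers(a,C,z,40):
        if 200<t[0]<640 and abs(t[1])<480: print(t)
    s=env.observe(); print(s['position'].round(4),s['ft_force'].round(1),s['wrist_torque'].round(3))
E
python3 - <<'E'
from h import *
held(.14)
E
```

```text
(235, -472, 43, 39, np.float32(176.7))
(330, -1, 89, 18, np.float32(92.7))
(209, 288, 460, 188, np.float32(8.3))
(508, 342, 56, 45, np.float32(89.5))
(545, -70, 187, 38, np.float32(1.1))
[0.2453 0.2369 0.1529] [ 0.3  0.2 -0.5] [0.001 0.057 0.01 ]
```

Request:
jog_arm([
  [0,0,-0.04],
  [0,0,-0.033],
  [0.008,0.0004,0],
  [0.008,0.0004,0],
  [0,0,0],
], hand=[0.03,0.03,0.03,0.03,0.03], yaw=[0,0,0,0,0])

```text
time_s: 22.1
position: [0.2629, 0.2382, 0.0807]
tool_rot: [[-0.999, -0.044, 0.003], [-0.044, 0.999, 0.001], [-0.004, 0.001, -1.0]]
ft_force: [0.2, 0.1, -1.0]
grip_width: 0.0394
gripper_force: 20.7
```

Request:
jog_arm([
  [0.003,0,0],
  [0.003,0,0],
  [0.002,0,0],
  [0,0,0],
  [0,0,0],
], hand=[0.03,0.03,0.03,0.03,0.03], yaw=[0,0,0,0,0])

```text
time_s: 22.72
position: [0.2692, 0.2377, 0.0793]
tool_rot: [[-0.999, -0.044, -0.0], [-0.044, 0.999, -0.0], [0.0, -0.0, -1.0]]
ft_force: [-1.5, -0.0, -1.2]
grip_width: 0.0395
gripper_force: 20.8
```

Request:
jog_arm([
  [0.002,0,0],
  [0.002,0,0],
  [0,0,0],
  [0,0,0],
  [0,0,0],
], hand=[0.03,0.03,0.03,0.03,0.03], yaw=[0,0,0,0,0])

```text
time_s: 23.35
position: [0.2697, 0.2367, 0.0785]
tool_rot: [[-0.999, -0.044, -0.008], [-0.044, 0.999, -0.003], [0.009, -0.002, -1.0]]
ft_force: [-10.9, -1.2, -0.4]
grip_width: 0.0397
gripper_force: 21.0
```

Firm contact, 11 N. Same arc as before.

Request:
jog_arm([
  [0,0,0.017],
  [0.001,0,0.017],
  [0.003,0,0.017],
  [0.004,0,0.016],
  [0.006,0,0.016],
], hand=[0.03,0.03,0.03,0.03,0.03], yaw=[0,0,0,0,0])

```text
time_s: 23.98
position: [0.287, 0.2376, 0.1627]
tool_rot: [[-0.999, -0.044, -0.001], [-0.044, 0.999, -0.0], [0.001, -0.0, -1.0]]
ft_force: [-0.4, 0.2, -1.0]
grip_width: 0.0398
gripper_force: 20.9
```

Request:
jog_arm([
  [0.007,0.0003,0.016],
  [0.008,0.0004,0.015],
  [0.009,0.0004,0.014],
  [0.011,0.0005,0.013],
  [0.012,0.0005,0.012],
], hand=[0.03,0.03,0.03,0.03,0.03], yaw=[0,0,0,0,0])

```text
time_s: 24.6
position: [0.3342, 0.2398, 0.2327]
tool_rot: [[-0.999, -0.044, -0.001], [-0.044, 0.999, -0.0], [0.001, -0.0, -1.0]]
ft_force: [-0.8, 0.9, -1.0]
grip_width: 0.0394
gripper_force: 20.8
```

Request:
jog_arm([
  [0.013,0.0006,0.011],
  [0.013,0.0006,0.01],
  [0.015,0.0007,0.008],
  [0.015,0.0007,0.008],
  [0.016,0.0008,0.006],
], hand=[0.03,0.03,0.03,0.03,0.03], yaw=[0,0,0,0,0])

```text
time_s: 25.22
position: [0.4066, 0.2432, 0.2755]
tool_rot: [[-0.999, -0.044, -0.001], [-0.044, 0.999, -0.0], [0.001, -0.0, -1.0]]
ft_force: [-1.1, 0.3, -1.6]
grip_width: 0.0396
gripper_force: 20.5
```

Request:
jog_arm([
  [0.016,0.0008,0.005],
  [0.016,0.0008,0.003],
  [0.011,0.0006,0.002],
  [0,0,0],
  [0,0,0],
], hand=[0.03,0.03,0.03,0.03,0.03], yaw=[0,0,0,0,0])

```text
time_s: 25.85
position: [0.4491, 0.2455, 0.2853]
tool_rot: [[-0.999, -0.044, 0.0], [-0.044, 0.999, 0.0], [-0.0, 0.0, -1.0]]
ft_force: [-0.5, 0.1, -0.4]
grip_width: 0.0396
gripper_force: 20.4
```

```bash
cat >> h.py <<'E'
def low():
    "held upright tamper, wrist view: extents of the wood by row"
    im,C=look('wrist'); s=env.observe(); m=wood(im); m[:, :230]=0; m[:,410:]=0
    b=max(blobs(m,800),key=cv2.contourArea)[:,0]
    L=[]
    for r in range(b[:,1].min(),b[:,1].max(),5):
        w=np.flatnonzero(m[r]>0); w=w[(w>250)&(w<390)]; L.append((r,int(w.min()),int(w.max())) if len(w) else (r,))
    print(L); print(s['position'].round(4),s['ft_force'].round(1),s['wrist_torque'].round(3)); return im,C
E
python3 - <<'E'
from h import *
im,C=low(); cv2.imwrite('pics/l2.png',im[:,:,::-1])
E
```

```text
[(160, 306, 336), (165, 302, 340), (170, 302, 341), (175, 302, 340), (180, 302, 341), (185, 302, 341), (190, 302, 340), (195, 289, 355), (200, 286, 358), (205, 283, 389), (210, 281, 389), (215, 279, 389), (220, 280, 389), (225, 280, 389), (230, 280, 389), (235, 280, 389), (240, 280, 389), (245, 281, 362), (250, 281, 362), (255, 282, 361), (260, 282, 361), (265, 282, 361), (270, 282, 361), (275, 282, 361), (280, 282, 360)]
[0.449  0.2455 0.2854] [0.  0.6 0.1] [ 0.003 -0.045 -0.009]
```

Request:
jog_arm([
  [-0.002,0,0.02],
  [-0.001,0,0.025],
  [0.02,0.001,0],
  [0.02,0.001,0],
  [0.017,0.001,0],
], hand=[0.03,0.03,0.03,0.03,0.03], yaw=[0,0,0,0,0])

```text
time_s: 26.52
position: [0.5036, 0.2485, 0.3304]
tool_rot: [[-0.999, -0.044, 0.0], [-0.044, 0.999, 0.0], [-0.0, 0.0, -1.0]]
ft_force: [0.8, 0.4, -0.5]
grip_width: 0.0398
gripper_force: 20.6
```

Request:
jog_arm([
  [0,0,0],
  [0,0,-0.02],
  [0,0,-0.02],
  [0,0,-0.015],
  [0,0,0],
], hand=[0.03,0.03,0.03,0.03,0.03], yaw=[0,0,0,0,0])

```text
time_s: 27.15
position: [0.5022, 0.2484, 0.2748]
tool_rot: [[-0.999, -0.045, -0.002], [-0.045, 0.999, -0.0], [0.002, -0.0, -1.0]]
ft_force: [-0.5, -0.5, -0.2]
grip_width: 0.0397
gripper_force: 20.6
```

Request:
jog_arm([
  [0,0,-0.015],
  [0,0,-0.015],
  [0,0,-0.015],
  [0,0,-0.01],
  [0,0,-0.006],
], hand=[0.03,0.03,0.03,0.03,0.03], yaw=[0,0,0,0,0])

```text
time_s: 27.78
position: [0.5032, 0.2485, 0.2145]
tool_rot: [[-0.999, -0.044, 0.001], [-0.044, 0.999, 0.0], [-0.001, 0.0, -1.0]]
ft_force: [0.2, -0.9, -0.4]
grip_width: 0.0395
gripper_force: 20.6
```

Request:
jog_arm([
  [0,0,-0.005],
  [0,0,-0.003],
  [0,0,-0.002],
  [0,0,0],
  [0,0,0],
], hand=[0.03,0.03,0.03,0.03,0.03], yaw=[0,0,0,0,0])

```text
time_s: 28.4
position: [0.505, 0.2487, 0.2074]
tool_rot: [[-0.999, -0.044, 0.007], [-0.044, 0.999, 0.001], [-0.007, 0.001, -1.0]]
ft_force: [0.2, -0.3, 15.1]
grip_width: 0.0396
gripper_force: 22.5
```

Request:
jog_arm([
  [0,0,0],
  [0,0,0],
  [0,0,0.04],
  [0,0,0.04],
  [0,0,0.045],
], hand=[0.056,0.056,0.056,0.056,0.056], yaw=[0,0,0,0,0])

```text
time_s: 29.02
position: [0.503, 0.2484, 0.3301]
tool_rot: [[-0.999, -0.044, -0.001], [-0.044, 0.999, -0.0], [0.001, -0.0, -1.0]]
ft_force: [0.3, 0.4, -0.5]
grip_width: 0.0564
gripper_force: 0.0
```

Request:
jog_arm([
  [0.0094,-0.019,0],
  [0.0094,-0.019,0],
  [0.0094,-0.019,0],
  [0.0094,-0.019,0],
  [0.0094,-0.019,0],
], hand=[0.056,0.056,0.056,0.056,0.056], yaw=[-0.186,-0.186,-0.186,-0.186,-0.186])

```text
time_s: 29.65
position: [0.5505, 0.1528, 0.329]
tool_rot: [[-0.628, 0.778, -0.001], [0.778, 0.628, -0.0], [0.0, -0.001, -1.0]]
ft_force: [0.4, 0.1, 1.3]
grip_width: 0.0559
gripper_force: 0.0
```

Request:
jog_arm([
  [0.0094,-0.019,0],
  [0.0094,-0.019,0],
  [0.0094,-0.019,0],
  [0.0094,-0.019,0],
  [0.0094,-0.019,0],
], hand=[0.056,0.056,0.056,0.056,0.056], yaw=[-0.186,-0.186,-0.186,-0.186,-0.186])

```text
time_s: 30.28
position: [0.5975, 0.0578, 0.3289]
tool_rot: [[0.248, 0.969, -0.001], [0.969, -0.248, 0.0], [-0.0, -0.001, -1.0]]
ft_force: [0.4, -0.3, 0.4]
grip_width: 0.0559
gripper_force: 0.0
```

Request:
jog_arm([
  [0.0094,-0.019,-0.02],
  [0.0094,-0.019,-0.02],
  [0.0094,-0.019,-0.02],
  [0.0094,-0.019,-0.02],
  [0.0094,-0.019,-0.02],
], hand=[0.056,0.056,0.056,0.056,0.056], yaw=[-0.186,-0.186,-0.186,-0.186,-0.186])

```text
time_s: 30.9
position: [0.6445, -0.0372, 0.2283]
tool_rot: [[0.925, 0.38, -0.001], [0.38, -0.925, 0.0], [-0.001, -0.0, -1.0]]
ft_force: [-0.1, 0.0, -0.1]
grip_width: 0.0564
gripper_force: 0.0
```

Request:
jog_arm([
  [0.0094,-0.019,-0.03],
  [0.0094,-0.019,-0.03],
  [0,0,-0.02],
  [0,0,0],
  [0,0,0],
], hand=[0.056,0.056,0.056,0.056,0.056], yaw=[-0.186,-0.186,0,0,0])

```text
time_s: 31.52
position: [0.6634, -0.0744, 0.1503]
tool_rot: [[1.0, 0.024, 0.001], [0.024, -1.0, -0.0], [0.001, 0.0, -1.0]]
ft_force: [0.5, 0.1, 0.1]
grip_width: 0.0563
gripper_force: 0.0
```

```bash
python3 - <<'E'
from h import *
fend(); held(.2)
E
```

```text
end [ 0.6629 -0.0751  0.012 ] px 298.0 345.0 193.0 tcp [ 0.6635 -0.0744  0.1506] yaw 1.39
[(202, 299, 344), (208, 298, 345), (214, 298, 345), (220, 298, 345), (226, 298, 345), (232, 298, 345), (238, 298, 344), (244, 305, 338), (250, 308, 336), (256, 308, 335), (262, 308, 335)]
(237, -450, 41, 37, np.float32(176.7))
(209, 205, 262, 109, np.float32(175.0))
(338, 43, 191, 70, np.float32(72.8))
(417, 18, 190, 118, np.float32(79.8))
(488, 319, 66, 64, np.float32(91.7))
(425, 207, 182, 173, np.float32(164.5))
(622, -54, 338, 152, np.float32(165.1))
[ 0.6635 -0.0744  0.1506] [-0.4  0.9  0.5] [-0.016  0.068 -0.018]
```

Request:
jog_arm([
  [0,-0.0005,-0.04],
  [0,0,-0.04],
  [0,0,-0.027],
  [0,0,0],
  [0,0,0],
], hand=[0.056,0.056,0.056,0.056,0.03], yaw=[0,0,0,0,0])

```text
time_s: 32.25
position: [0.664, -0.0752, 0.0442]
tool_rot: [[1.0, 0.024, 0.003], [0.024, -1.0, -0.001], [0.003, 0.001, -1.0]]
ft_force: [-1.1, 0.4, 12.8]
grip_width: 0.0396
gripper_force: 23.2
```

Request:
jog_arm([
  [0,0,0],
  [0,0,0],
  [0,0,0],
  [0,0,0.02],
  [0,0,0.02],
], hand=[0.03,0.03,0.03,0.03,0.03], yaw=[0,0,0,0,0])

```text
time_s: 32.88
position: [0.6631, -0.075, 0.0832]
tool_rot: [[1.0, 0.024, 0.0], [0.024, -1.0, -0.0], [0.0, 0.0, -1.0]]
ft_force: [0.3, 0.1, -1.7]
grip_width: 0.0391
gripper_force: 21.1
```

Request:
jog_arm([
  [0,0,0.03],
  [0,0,0.045],
  [0,0,0.05],
  [0,0,0.05],
  [0,0,0.04],
], hand=[0.03,0.03,0.03,0.03,0.03], yaw=[0,0,0,0,0])

```text
time_s: 33.5
position: [0.6629, -0.0749, 0.3002]
tool_rot: [[1.0, 0.024, 0.002], [0.024, -1.0, -0.001], [0.002, 0.001, -1.0]]
ft_force: [-0.2, 0.2, -0.9]
grip_width: 0.0395
gripper_force: 21.1
```

Request:
jog_arm([
  [-0.0247,0.023,0],
  [-0.0247,0.023,0],
  [-0.0247,0.023,0],
  [-0.0247,0.023,0],
  [-0.0247,0.023,0],
], hand=[0.03,0.03,0.03,0.03,0.03], yaw=[0.186,0.186,0.186,0.186,0.186])

```text
time_s: 34.12
position: [0.5385, 0.0407, 0.2978]
tool_rot: [[0.574, 0.819, 0.001], [0.819, -0.574, 0.0], [0.0, 0.0, -1.0]]
ft_force: [0.6, 0.1, -1.3]
grip_width: 0.0392
gripper_force: 21.1
```

Request:
jog_arm([
  [-0.0247,0.023,0],
  [-0.0247,0.023,0],
  [-0.0247,0.023,0],
  [-0.0247,0.023,0],
  [-0.0247,0.023,0],
], hand=[0.03,0.03,0.03,0.03,0.03], yaw=[0.186,0.186,0.186,0.186,0.186])

```text
time_s: 34.75
position: [0.4149, 0.1556, 0.2977]
tool_rot: [[-0.314, 0.95, 0.001], [0.95, 0.314, 0.0], [0.0, 0.001, -1.0]]
ft_force: [0.2, -0.4, -0.8]
grip_width: 0.0396
gripper_force: 21.1
```

Request:
jog_arm([
  [-0.0247,0.023,0],
  [-0.0247,0.023,0],
  [-0.0247,0.023,0],
  [-0.0247,0.023,0],
  [-0.0247,0.023,0],
], hand=[0.03,0.03,0.03,0.03,0.03], yaw=[0.186,0.186,0.186,0.186,0.186])

```text
time_s: 35.38
position: [0.2914, 0.2704, 0.2977]
tool_rot: [[-0.949, 0.316, 0.001], [0.316, 0.949, 0.0], [-0.0, 0.001, -1.0]]
ft_force: [0.2, -0.1, -0.6]
grip_width: 0.0395
gripper_force: 21.1
```

Request:
jog_arm([
  [-0.0247,0.023,0],
  [-0.0247,0.023,0],
  [0,0,0],
  [0,0,-0.05],
  [0,0,0],
], hand=[0.03,0.03,0.03,0.03,0.03], yaw=[0.186,0.186,0,0,0])

```text
time_s: 36.0
position: [0.2423, 0.3147, 0.2457]
tool_rot: [[-0.999, -0.042, -0.005], [-0.042, 0.999, -0.004], [0.005, -0.004, -1.0]]
ft_force: [-0.1, -0.1, 0.4]
grip_width: 0.0394
gripper_force: 21.1
```

Request:
jog_arm([
  [0,0.001,-0.05],
  [0,0,-0.05],
  [0,0,-0.045],
  [0,0,-0.022],
  [0,0,0],
], hand=[0.03,0.03,0.03,0.03,0.03], yaw=[0,0,0,0,0])

```text
time_s: 36.62
position: [0.2442, 0.3171, 0.0807]
tool_rot: [[-0.999, -0.043, -0.001], [-0.043, 0.999, -0.001], [0.001, -0.001, -1.0]]
ft_force: [0.7, 0.6, -1.4]
grip_width: 0.0397
gripper_force: 21.1
```

Request:
jog_arm([
  [0.009,0.0004,0],
  [0.009,0.0004,0],
  [0.003,0,0],
  [0.002,0,0],
  [0.002,0,0],
], hand=[0.03,0.03,0.03,0.03,0.03], yaw=[0,0,0,0,0])

```text
time_s: 37.25
position: [0.2658, 0.3168, 0.0799]
tool_rot: [[-0.999, -0.045, -0.006], [-0.045, 0.999, -0.002], [0.006, -0.002, -1.0]]
ft_force: [-13.1, -0.1, 0.5]
grip_width: 0.0393
gripper_force: 21.4
```

Request:
jog_arm([
  [0,0,0],
  [0,0,0],
  [0,0,0],
  [0,0,0],
  [0,0,0],
], hand=[0.03,0.03,0.03,0.03,0.03], yaw=[0,0,0,0,0])

```text
time_s: 37.88
position: [0.2658, 0.3169, 0.0799]
tool_rot: [[-0.999, -0.045, -0.005], [-0.045, 0.999, -0.002], [0.005, -0.002, -1.0]]
ft_force: [-9.7, -0.4, -0.1]
grip_width: 0.0396
gripper_force: 21.3
```

Request:
jog_arm([
  [0,0,0.017],
  [0.001,0,0.017],
  [0.003,0,0.017],
  [0.004,0,0.016],
  [0.006,0,0.016],
], hand=[0.03,0.03,0.03,0.03,0.03], yaw=[0,0,0,0,0])

```text
time_s: 38.5
position: [0.2818, 0.3176, 0.1639]
tool_rot: [[-0.999, -0.044, -0.001], [-0.044, 0.999, -0.0], [0.001, -0.0, -1.0]]
ft_force: [-0.6, 0.1, -1.5]
grip_width: 0.0394
gripper_force: 20.8
```

Request:
jog_arm([
  [0.007,0.0003,0.016],
  [0.008,0.0004,0.015],
  [0.009,0.0004,0.014],
  [0.011,0.0005,0.013],
  [0.012,0.0005,0.012],
], hand=[0.03,0.03,0.03,0.03,0.03], yaw=[0,0,0,0,0])

```text
time_s: 39.12
position: [0.3289, 0.3197, 0.2337]
tool_rot: [[-0.999, -0.044, -0.001], [-0.044, 0.999, -0.0], [0.001, -0.0, -1.0]]
ft_force: [-0.8, -0.4, -1.0]
grip_width: 0.0398
gripper_force: 20.7
```

Request:
jog_arm([
  [0.013,0.0006,0.011],
  [0.013,0.0006,0.01],
  [0.015,0.0007,0.008],
  [0.015,0.0007,0.008],
  [0.016,0.0008,0.006],
], hand=[0.03,0.03,0.03,0.03,0.03], yaw=[0,0,0,0,0])

```text
time_s: 39.75
position: [0.4013, 0.3232, 0.2766]
tool_rot: [[-0.999, -0.044, -0.001], [-0.044, 0.999, -0.0], [0.001, -0.0, -1.0]]
ft_force: [-0.9, 0.4, -0.5]
grip_width: 0.0394
gripper_force: 20.3
```

Request:
jog_arm([
  [0.016,0.0008,0.005],
  [0.016,0.0008,0.003],
  [0.011,0.0006,0.002],
  [0,0,0],
  [0,0,0],
], hand=[0.03,0.03,0.03,0.03,0.03], yaw=[0,0,0,0,0])

```text
time_s: 40.38
position: [0.4439, 0.3254, 0.2863]
tool_rot: [[-0.999, -0.044, 0.0], [-0.044, 0.999, -0.0], [-0.0, -0.0, -1.0]]
ft_force: [0.2, 0.2, -1.8]
grip_width: 0.0396
gripper_force: 20.4
```

```bash
python3 - <<'E'
from h import *
im,C=low(); cv2.imwrite('pics/l3.png',im[:,:,::-1])
E
```

```text
[(161, 305, 338), (166, 302, 340), (171, 302, 340), (176, 302, 340), (181, 302, 341), (186, 302, 340), (191, 302, 340), (196, 288, 354), (201, 285, 358), (206, 251, 360), (211, 251, 362), (216, 251, 363), (221, 251, 363), (226, 251, 363), (231, 251, 363), (236, 251, 362), (241, 251, 362), (246, 251, 362), (251, 251, 362), (256, 251, 361), (261, 251, 361), (266, 282, 361), (271, 282, 361), (276, 282, 360), (281, 283, 360), (286, 301, 348), (291, 301, 348), (296, 302, 348)]
[0.4438 0.3255 0.2864] [ 0.3 -0.1 -0.8] [-0.009 -0.021 -0.035]
```

Request:
jog_arm([
  [-0.003,0,0.02],
  [0,0.02,0.025],
  [0,0.034,0],
  [0,0.033,0],
  [0,0,0],
], hand=[0.03,0.03,0.03,0.03,0.03], yaw=[0,0,0,0,0])

```text
time_s: 41.05
position: [0.4405, 0.414, 0.3307]
tool_rot: [[-0.999, -0.047, -0.0], [-0.047, 0.999, -0.0], [0.0, -0.0, -1.0]]
ft_force: [-0.6, -0.4, -0.7]
grip_width: 0.0398
gripper_force: 21.0
```

Request:
jog_arm([
  [0.02,0,0],
  [0.02,0,0],
  [0.014,0.0004,0],
  [0,0,0],
  [0,0,-0.02],
], hand=[0.03,0.03,0.03,0.03,0.03], yaw=[0,0,0,0,0])

```text
time_s: 41.68
position: [0.495, 0.4126, 0.3127]
tool_rot: [[-0.999, -0.044, 0.003], [-0.044, 0.999, 0.002], [-0.003, 0.002, -1.0]]
ft_force: [-0.6, 0.8, -0.7]
grip_width: 0.0395
gripper_force: 21.0
```

Request:
jog_arm([
  [0,0,-0.015],
  [0,0,-0.015],
  [0,0,-0.01],
  [0,0,0],
  [0,0,0],
], hand=[0.03,0.03,0.03,0.03,0.03], yaw=[0,0,0,0,0])

```text
time_s: 42.3
position: [0.4952, 0.4129, 0.2721]
tool_rot: [[-0.999, -0.044, 0.001], [-0.044, 0.999, 0.001], [-0.001, 0.001, -1.0]]
ft_force: [0.2, -0.6, -0.8]
grip_width: 0.0394
gripper_force: 20.9
```

Request:
jog_arm([
  [0,0,-0.015],
  [0,0,-0.015],
  [0,0,-0.015],
  [0,0,-0.01],
  [0,0,0],
], hand=[0.03,0.03,0.03,0.03,0.03], yaw=[0,0,0,0,0])

```text
time_s: 42.92
position: [0.495, 0.4127, 0.2153]
tool_rot: [[-0.999, -0.044, -0.001], [-0.044, 0.999, -0.001], [0.001, -0.001, -1.0]]
ft_force: [0.6, -0.5, -0.8]
grip_width: 0.0394
gripper_force: 20.9
```

Request:
jog_arm([
  [0,0,-0.005],
  [0,0,-0.003],
  [0,0,-0.002],
  [0,0,0],
  [0,0,0],
], hand=[0.03,0.03,0.03,0.03,0.03], yaw=[0,0,0,0,0])

```text
time_s: 43.55
position: [0.4958, 0.4129, 0.2082]
tool_rot: [[-0.999, -0.044, 0.003], [-0.044, 0.999, 0.001], [-0.003, 0.001, -1.0]]
ft_force: [-0.7, -1.5, 7.4]
grip_width: 0.0397
gripper_force: 21.9
```

Request:
jog_arm([
  [0,0,0],
  [0,0,0],
  [0,0,0.04],
  [0,0,0.05],
  [0,0,0.05],
], hand=[0.056,0.056,0.056,0.056,0.056], yaw=[0,0,0,0,0])

```text
time_s: 44.18
position: [0.495, 0.4128, 0.3477]
tool_rot: [[-0.999, -0.044, -0.0], [-0.044, 0.999, -0.0], [0.001, -0.0, -1.0]]
ft_force: [1.0, -0.2, 0.3]
grip_width: 0.0557
gripper_force: 0.0
```

Request:
jog_arm([
  [0,-0.055,0],
  [0,-0.055,0],
  [0,-0.055,0],
  [0,-0.055,0],
  [0,-0.055,0],
], hand=[0.08,0.08,0.08,0.08,0.08], yaw=[0,0,0,0,0])

```text
time_s: 44.8
position: [0.4949, 0.1362, 0.3463]
tool_rot: [[-0.999, -0.044, 0.0], [-0.044, 0.999, -0.0], [-0.0, -0.0, -1.0]]
ft_force: [1.3, 0.0, 0.5]
grip_width: 0.0806
gripper_force: 0.0
```

Request:
jog_arm([
  [0,-0.055,0],
  [0,-0.055,0],
  [0,-0.055,0],
  [0,-0.055,0],
  [0,-0.055,0],
], hand=[0.08,0.08,0.08,0.08,0.08], yaw=[-0.05,-0.05,-0.05,-0.05,-0.05])

```text
time_s: 45.42
position: [0.4949, -0.1389, 0.3463]
tool_rot: [[-0.979, 0.206, 0.0], [0.206, 0.979, 0.0], [-0.0, 0.0, -1.0]]
ft_force: [0.9, -0.5, 0.2]
grip_width: 0.0801
gripper_force: 0.0
```

Request:
jog_arm([
  [-0.003,-0.055,0],
  [-0.003,-0.055,0],
  [-0.003,-0.055,0],
  [-0.003,-0.055,0],
  [0,0,0],
], hand=[0.08,0.08,0.08,0.08,0.08], yaw=[0,0,0,0,0])

```text
time_s: 46.05
position: [0.4824, -0.3605, 0.3446]
tool_rot: [[-0.978, 0.208, -0.002], [0.208, 0.978, 0.001], [0.002, 0.001, -1.0]]
ft_force: [1.0, -0.0, -0.8]
grip_width: 0.0799
gripper_force: 0.0
```

```bash
python3 - <<'E'
from h import *
w,_=look('wrist','w5');s,_=look('scene','s5');t,_=look('top','t5')
o=env.observe();print(o['position'],o['time_s'],o['tool_rot'][:,0])
cv2.imwrite('pics/m5.png',np.vstack([np.hstack([w[:,100:540],np.zeros((400,360,3),np.uint8)])[:400], np.zeros((200,800,3),np.uint8)])[:,:,::-1])
m=np.zeros((600,800,3),np.uint8); m[:400,:440]=w[:,100:540]; m[:300,440:800]=cv2.resize(s[150:250,350:470],(360,300),interpolation=2); m[300:600,440:800]=cv2.resize(t[180:260,160:256],(360,300),interpolation=2); m[400:600,:440]=cv2.resize(s[140:240,150:370],(440,200),interpolation=2)
cv2.imwrite('pics/m5.png',m[:,:,::-1])
E
```

```text
[ 0.48333359 -0.3564453   0.34636571] 46.2 [-9.79015683e-01  2.03784914e-01  2.66287963e-05]
```

View pics/m5.png

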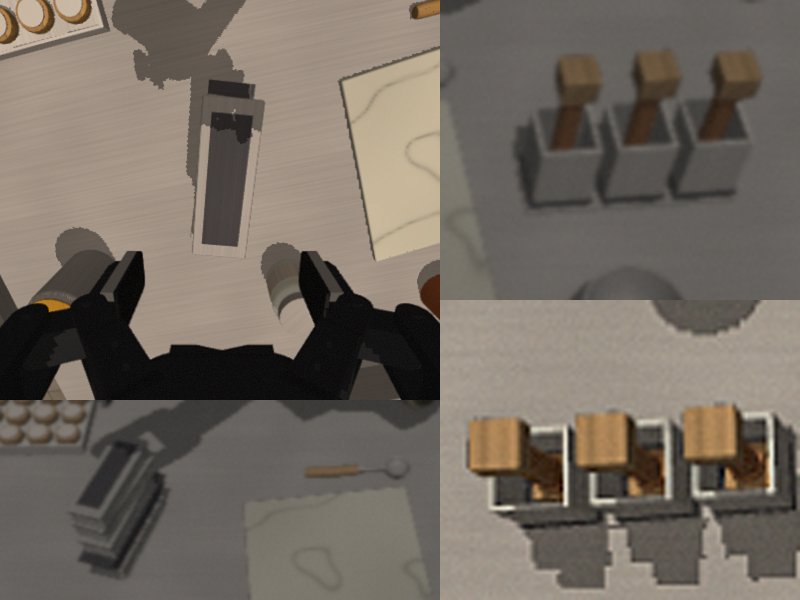

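```bash
python3 - <<'E'
from h import *
s=env.observe();C=cam('wrist',s)
uv=np.array([[303,97],[364,100],[344,257],[293,251]],float)
for z in(.108,.144,.18,.216):
    P=ray(C,uv,z)[:,:2]; print(z,P.mean(0).round(4),[round(float(np.linalg.norm(P[i]-P[(i+1)%4])),4) for i in range(4)],np.degrees(np.arctan2(*(P[0]-P[3])[::-1])).round(1),np.degrees(np.arctan2(*(P[1]-P[2])[::-1])).round(1))
w=cv2.imread('pics/w5.png');sc=cv2.imread('pics/scene0.png')
m=np.zeros((600,800,3),np.uint8);m[:,:400]=cv2.resize(w[60:270,275:415],(400,600),interpolation=2);m[:,400:]=cv2.resize(sc[155:230,180:230+0],(400,600),interpolation=2)
cv2.imwrite('pics/m6.png',m)
E
```

```text
0.108 [ 0.5018 -0.3553] [0.0722, 0.2098, 0.0719, 0.2036] 163.2 163.1
0.144 [ 0.4923 -0.3539] [0.0651, 0.189, 0.0647, 0.1834] 163.2 163.1
0.18 [ 0.4828 -0.3524] [0.0579, 0.1682, 0.0576, 0.1632] 163.2 163.1
0.216 [ 0.4733 -0.351 ] [0.0508, 0.1474, 0.0505, 0.1431] 163.2 163.1
```

View pics/m6.png

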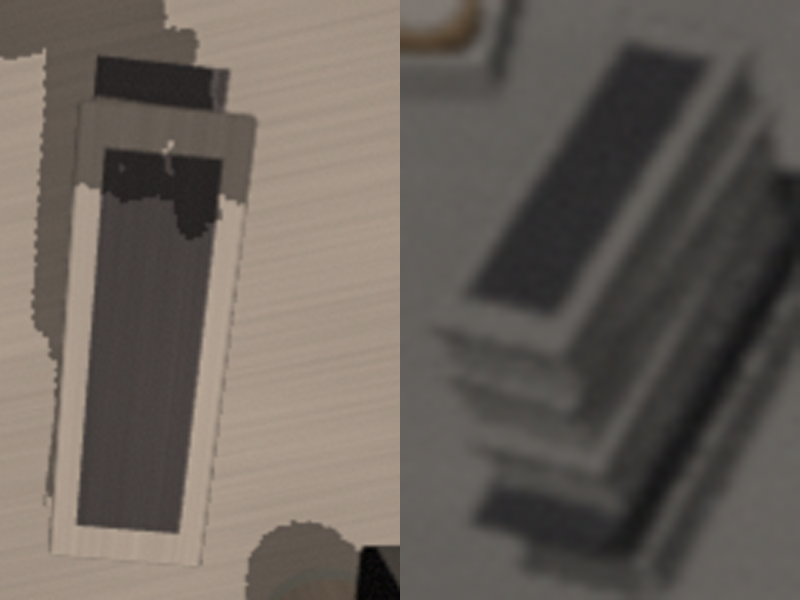

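Request:
jog_arm([
  [0,0.005,-0.03],
  [0,0,-0.03],
  [0,0,-0.03],
  [0,0,0],
  [0,0,0],
], hand=[0.083,0.083,0.083,0.083,0.083], yaw=[-0.089,0,0,0,0], grip_force=30)

```text
time_s: 46.82
position: [0.4838, -0.3518, 0.2581]
tool_rot: [[-0.957, 0.29, 0.002], [0.29, 0.957, -0.002], [-0.002, -0.001, -1.0]]
ft_force: [0.3, 0.0, 0.7]
grip_width: 0.0831
gripper_force: 0.0
```

```bash
cat >> h.py <<'E'
def tin(z,name=None,dbg=False):
    "dark lid panel of the top tin in the wrist view -> its rectangle on the plane z"
    im,C=look('wrist',name); s=env.observe(); g=cv2.cvtColor(im,cv2.COLOR_RGB2GRAY)
    m=cv2.morphologyEx(((g<105)&(g>8)).astype(np.uint8)*255,cv2.MORPH_OPEN,np.ones((3,3)))
    u=s['tool_rot'][:2,0]
    for c in blobs(m,1500):
        P=ray(C,c[:,0].astype(float),z)[:,:2]; r=cv2.minAreaRect((P*1000).astype(np.float32)); (x,y),(w,h),_=r
        b=cv2.boxPoints(r); e=b[1]-b[0] if np.linalg.norm(b[1]-b[0])>np.linalg.norm(b[2]-b[1]) else b[2]-b[1]
        if dbg or (110<max(w,h)<190 and 20<min(w,h)<75): print('panel',round(x,1),round(y,1),'size',round(max(w,h),1),round(min(w,h),1),'ang',round(float(np.degrees(np.arctan2(e[1],e[0])))%180,1),cv2.boundingRect(c))
    print('tcp',s['position'].round(4),'yaw',round(float(np.degrees(np.arctan2(u[1],u[0])))%360,1))
E
python3 - <<'E'
from h import *
tin(.18,'w7')
tin(.18,None,True)
E
```

```text
tcp [ 0.4837 -0.352   0.2582] yaw 163.2
panel 575.4 -317.0 size 72.9 32.4 ang 170.2 (374, 263, 41, 74)
panel 583.4 -363.5 size 618.9 210.2 ang 72.9 (0, 205, 640, 195)
panel 441.7 -360.1 size 223.0 95.4 ang 174.1 (189, 0, 170, 294)
tcp [ 0.4837 -0.3521  0.258 ] yaw 163.1
```

```bash
python3 - <<'E'
from h import *
im=cv2.imread('pics/w7.png')[:,:,::-1]; 
h=cv2.cvtColor(im.copy(),cv2.COLOR_RGB2HSV)
for c in(310,325): print(c,[(r,int(im[r,c].mean()),int(h[r,c,1])) for r in range(0,300,6)])
for r in(150,220): print(r,[(c,int(im[r,c].mean()),int(h[r,c,1])) for c in range(240,410,5)])
E
```

```text
310 [(0, 91, 46), (6, 95, 44), (12, 93, 47), (18, 91, 46), (24, 93, 47), (30, 92, 45), (36, 93, 47), (42, 94, 47), (48, 93, 50), (54, 92, 43), (60, 94, 44), (66, 90, 44), (72, 90, 44), (78, 41, 23), (84, 39, 19), (90, 39, 24), (96, 93, 45), (102, 95, 42), (108, 96, 44), (114, 96, 43), (120, 38, 25), (126, 39, 24), (132, 38, 25), (138, 38, 31), (144, 39, 24), (150, 36, 33), (156, 38, 26), (162, 39, 36), (168, 38, 31), (174, 36, 33), (180, 67, 28), (186, 68, 28), (192, 66, 29), (198, 69, 24), (204, 68, 31), (210, 67, 25), (216, 66, 29), (222, 67, 31), (228, 68, 38), (234, 67, 28), (240, 66, 35), (246, 65, 29), (252, 66, 35), (258, 66, 29), (264, 66, 29), (270, 66, 25), (276, 65, 29), (282, 66, 29), (288, 63, 33), (294, 128, 43)]
325 [(0, 92, 43), (6, 92, 45), (12, 91, 46), (18, 93, 45), (24, 93, 45), (30, 158, 47), (36, 154, 44), (42, 156, 46), (48, 153, 44), (54, 153, 47), (60, 147, 46), (66, 88, 47), (72, 91, 48), (78, 42, 17), (84, 41, 29), (90, 39, 19), (96, 94, 45), (102, 97, 43), (108, 97, 41), (114, 97, 43), (120, 40, 18), (126, 37, 31), (132, 39, 24), (138, 38, 25), (144, 38, 3
[... 749 characters left out ...]
), (360, 152, 47), (365, 155, 45), (370, 157, 43), (375, 153, 46), (380, 155, 45), (385, 158, 45), (390, 154, 47), (395, 156, 43), (400, 157, 46), (405, 157, 44)]
220 [(240, 152, 46), (245, 150, 45), (250, 153, 44), (255, 156, 45), (260, 152, 46), (265, 153, 46), (270, 152, 46), (275, 142, 44), (280, 159, 44), (285, 156, 44), (290, 63, 33), (295, 69, 28), (300, 70, 34), (305, 68, 28), (310, 66, 29), (315, 71, 30), (320, 68, 34), (325, 70, 27), (330, 72, 30), (335, 68, 37), (340, 70, 34), (345, 165, 45), (350, 165, 46), (355, 141, 44), (360, 158, 47), (365, 160, 46), (370, 162, 46), (375, 163, 47), (380, 158, 44), (385, 158, 43), (390, 156, 46), (395, 159, 47), (400, 156, 46), (405, 154, 45)]
```

View pics/w7.png

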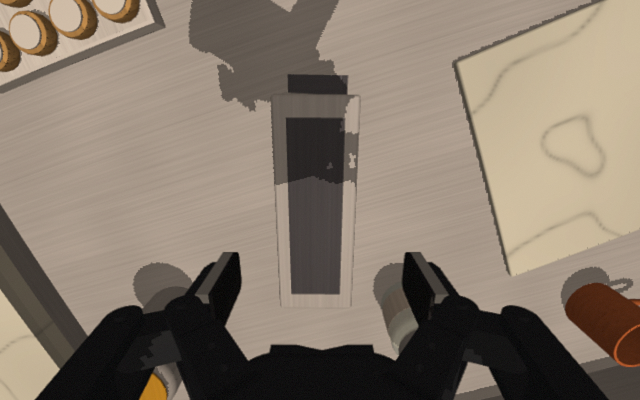

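```bash
sed -i 's/(g<105)&(g>8)/(g<82)\&(g>8)/' h.py; python3 - <<'E'
from h import *
s=env.observe();C=cam('wrist',s)
for z in(.177,.18):
    P=ray(C,[[271,95],[360,95],[351,307],[281,307]],z)[:,:2]; print(z,P.mean(0).round(4),[round(float(np.linalg.norm(P[i]-P[(i+1)%4])),4) for i in range(4)],np.degrees(np.arctan2(*(P[0]-P[3])[::-1])).round(1),np.degrees(np.arctan2(*(P[1]-P[2])[::-1])).round(1))
tin(.18)
E
```

```text
0.177 [ 0.4827 -0.3569] [0.0594, 0.1697, 0.0595, 0.1698] 162.8 162.9
0.18 [ 0.4816 -0.3565] [0.0585, 0.1672, 0.0586, 0.1674] 162.8 162.9
panel 481.6 -356.5 size 139.3 40.3 ang 162.8 (286, 117, 60, 177)
tcp [ 0.4835 -0.3522  0.2578] yaw 163.1
```

Request:
jog_arm([
  [-0.001,-0.0045,-0.03],
  [0,0,-0.04],
  [0,0,-0.022],
  [0,0,0],
  [0,0,0],
], hand=[0.083,0.083,0.083,0.083,0.05], yaw=[-0.004,0,0,0,0])

```text
time_s: 47.6
position: [0.4827, -0.3572, 0.1659]
tool_rot: [[-0.956, 0.294, 0.002], [0.294, 0.956, -0.002], [-0.002, -0.001, -1.0]]
ft_force: [0.3, -0.6, 0.3]
grip_width: 0.0668
gripper_force: 0.0
```

Request:
jog_arm([
  [0,0,0],
  [0,0,0],
  [0,0,0],
  [0,0,0.01],
  [0,0,0.02],
], hand=[0.05,0.05,0.05,0.05,0.05], yaw=[0,0,0,0,0])

```text
time_s: 48.22
position: [0.4819, -0.3564, 0.1944]
tool_rot: [[-0.956, 0.294, -0.001], [0.294, 0.956, 0.001], [0.002, 0.001, -1.0]]
ft_force: [-0.2, -0.6, -2.3]
grip_width: 0.0596
gripper_force: 33.1
```

```bash
python3 - <<'E'
from h import *
s=env.observe();print(s['position'],s['ft_force'],s['wrist_torque'],s['grip_width'])
E
```

```text
[ 0.48186198 -0.35636984  0.19439761] [-0.19649494 -0.55251889 -2.26168013] [-0.02120336  0.01403708 -0.00304292] 0.059581166303521324
```

Request:
jog_arm([
  [0,0,0.025],
  [-0.034,0.031,0],
  [-0.034,0.031,0],
  [-0.034,0.031,0],
  [-0.034,0.031,0],
], hand=[0.05,0.05,0.05,0.05,0.05], yaw=[0,0,0,0,0])

```text
time_s: 48.85
position: [0.345, -0.2315, 0.2197]
tool_rot: [[-0.956, 0.294, 0.0], [0.294, 0.956, -0.0], [-0.0, -0.0, -1.0]]
ft_force: [-0.5, -0.7, -0.8]
grip_width: 0.0593
gripper_force: 33.2
```

Request:
jog_arm([
  [-0.036,0.032,0],
  [0,0,-0.06],
  [0,0,-0.06],
  [0,0,-0.05],
  [0,0,-0.018],
], hand=[0.05,0.05,0.05,0.05,0.05], yaw=[0,0,0,0,0])

```text
time_s: 49.48
position: [0.3097, -0.2002, 0.0297]
tool_rot: [[-0.956, 0.295, -0.002], [0.295, 0.956, 0.003], [0.003, 0.002, -1.0]]
ft_force: [-0.7, -0.0, -1.4]
grip_width: 0.0592
gripper_force: 34.4
```

Request:
jog_arm([
  [0,0,-0.004],
  [0,0,-0.003],
  [0,0,0],
  [0,0,0],
  [0,0,0],
], hand=[0.05,0.05,0.05,0.083,0.083], yaw=[0,0,0,0,0])

```text
time_s: 50.1
position: [0.3104, -0.2009, 0.0247]
tool_rot: [[-0.956, 0.294, 0.001], [0.294, 0.956, -0.001], [-0.001, -0.001, -1.0]]
ft_force: [0.0, -0.6, 0.3]
grip_width: 0.083
gripper_force: 0.0
```

Request:
jog_arm([
  [0,0,0.05],
  [0,0,0.06],
  [0,0,0.06],
  [0.034,-0.031,0.027],
  [0.034,-0.031,0],
], hand=[0.083,0.083,0.083,0.083,0.083], yaw=[0,0,0,0,0])

```text
time_s: 50.72
position: [0.3795, -0.2638, 0.2243]
tool_rot: [[-0.956, 0.294, 0.004], [0.294, 0.956, -0.005], [-0.005, -0.004, -1.0]]
ft_force: [-0.4, -0.7, -0.5]
grip_width: 0.083
gripper_force: 0.0
```

Request:
jog_arm([
  [0.034,-0.031,0],
  [0.034,-0.031,0],
  [0.036,-0.032,0],
  [0,0,0],
  [0,0,0],
], hand=[0.083,0.083,0.083,0.083,0.083], yaw=[0,0,0,0,0])

```text
time_s: 51.35
position: [0.4817, -0.3561, 0.2212]
tool_rot: [[-0.956, 0.294, -0.001], [0.294, 0.956, 0.001], [0.001, 0.0, -1.0]]
ft_force: [0.5, -0.0, -0.4]
grip_width: 0.0829
gripper_force: 0.0
```

```bash
python3 - <<'E'
from h import *
tin(.141,'w8')
E
```

```text
panel 682.7 -117.5 size 115.1 47.5 ang 33.4 (587, 296, 53, 82)
panel 481.1 -358.0 size 141.4 40.9 ang 159.9 (292, 116, 61, 179)
tcp [ 0.4816 -0.356   0.2215] yaw 162.9
```

Request:
jog_arm([
  [-0.0005,-0.002,-0.03],
  [0,0,-0.04],
  [0,0,-0.022],
  [0,0,0],
  [0,0,0],
], hand=[0.083,0.083,0.083,0.083,0.05], yaw=[-0.052,0,0,0,0])

```text
time_s: 52.02
position: [0.4818, -0.3588, 0.1309]
tool_rot: [[-0.939, 0.344, 0.001], [0.344, 0.939, -0.002], [-0.002, -0.001, -1.0]]
ft_force: [0.4, -0.0, -0.4]
grip_width: 0.0673
gripper_force: 0.0
```

Request:
jog_arm([
  [0,0,0],
  [0,0,0],
  [0,0,0],
  [0,0,0.01],
  [0,0,0.04],
], hand=[0.05,0.05,0.05,0.05,0.05], yaw=[0,0,0,0,0])

```text
time_s: 52.65
position: [0.4809, -0.3579, 0.1783]
tool_rot: [[-0.939, 0.344, -0.003], [0.344, 0.939, 0.004], [0.005, 0.002, -1.0]]
ft_force: [0.2, 0.1, -2.8]
grip_width: 0.0596
gripper_force: 34.1
```

Request:
jog_arm([
  [-0.034,0.031,0],
  [-0.034,0.031,0],
  [-0.034,0.031,0],
  [-0.034,0.031,0],
  [-0.0355,0.0335,0],
], hand=[0.05,0.05,0.05,0.05,0.05], yaw=[0.052,0,0,0,0])

```text
time_s: 53.28
position: [0.3092, -0.2002, 0.1797]
tool_rot: [[-0.956, 0.294, 0.0], [0.294, 0.956, -0.001], [-0.001, -0.001, -1.0]]
ft_force: [-0.2, 0.4, -1.9]
grip_width: 0.0596
gripper_force: 34.2
```

Request:
jog_arm([
  [0,0,-0.05],
  [0,0,-0.05],
  [0,0,-0.012],
  [0,0,0],
  [0,0,0],
], hand=[0.05,0.05,0.05,0.05,0.05], yaw=[0,0,0,0,0])

```text
time_s: 53.9
position: [0.3106, -0.2016, 0.0681]
tool_rot: [[-0.956, 0.294, 0.001], [0.294, 0.956, -0.001], [-0.002, -0.001, -1.0]]
ft_force: [0.3, -1.2, -2.2]
grip_width: 0.0596
gripper_force: 35.3
```

Request:
jog_arm([
  [0,0,-0.004],
  [0,0,-0.002],
  [0,0,-0.002],
  [0,0,0],
  [0,0,0],
], hand=[0.05,0.05,0.05,0.05,0.05], yaw=[0,0,0,0,0])

```text
time_s: 54.52
position: [0.3102, -0.2012, 0.0593]
tool_rot: [[-0.956, 0.294, 0.0], [0.294, 0.956, -0.0], [-0.0, -0.0, -1.0]]
ft_force: [-0.7, 0.1, -2.9]
grip_width: 0.0596
gripper_force: 35.4
```

Request:
jog_arm([
  [0,0,0],
  [0,0,0],
  [0,0,0.05],
  [0,0,0.04],
  [0.034,-0.031,0.037],
], hand=[0.083,0.083,0.083,0.083,0.083], yaw=[0,0,0,0,0])

```text
time_s: 55.15
position: [0.3433, -0.2309, 0.188]
tool_rot: [[-0.956, 0.294, -0.001], [0.294, 0.956, 0.001], [0.001, 0.0, -1.0]]
ft_force: [1.0, -0.7, -0.1]
grip_width: 0.083
gripper_force: 0.0
```

Request:
jog_arm([
  [0.034,-0.031,0],
  [0.034,-0.031,0],
  [0.034,-0.031,0],
  [0.036,-0.032,0],
  [0,0,0],
], hand=[0.083,0.083,0.083,0.083,0.083], yaw=[0,0,0,0,0])

```text
time_s: 55.78
position: [0.4835, -0.3586, 0.1852]
tool_rot: [[-0.956, 0.294, -0.0], [0.294, 0.956, 0.0], [0.0, 0.0, -1.0]]
ft_force: [0.9, 0.2, -0.6]
grip_width: 0.0831
gripper_force: 0.0
```

```bash
python3 - <<'E'
from h import *
tin(.105,'w9')
E
```

```text
panel 485.1 -359.9 size 141.1 40.9 ang 163.6 (290, 120, 60, 176)
tcp [ 0.4825 -0.3575  0.1854] yaw 162.9
```

Request:
jog_arm([
  [0.0025,-0.0025,-0.03],
  [0,0,-0.04],
  [0,0,-0.021],
  [0,0,0],
  [0,0,0],
], hand=[0.083,0.083,0.083,0.083,0.05], yaw=[0.012,0,0,0,0])

```text
time_s: 56.45
position: [0.4848, -0.3597, 0.0967]
tool_rot: [[-0.959, 0.283, 0.001], [0.283, 0.959, -0.001], [-0.001, -0.001, -1.0]]
ft_force: [0.1, -0.1, 0.0]
grip_width: 0.067
gripper_force: 0.0
```

Request:
jog_arm([
  [0,0,0],
  [0,0,0],
  [0,0,0],
  [0,0,0.01],
  [0,0,0.04],
], hand=[0.05,0.05,0.05,0.05,0.05], yaw=[0,0,0,0,0])

```text
time_s: 57.08
position: [0.4839, -0.3589, 0.1444]
tool_rot: [[-0.959, 0.283, -0.003], [0.283, 0.959, 0.004], [0.004, 0.003, -1.0]]
ft_force: [-0.2, -0.2, -2.2]
grip_width: 0.0595
gripper_force: 34.1
```

Request:
jog_arm([
  [-0.035,0.032,0],
  [-0.035,0.032,0],
  [-0.035,0.032,0],
  [-0.035,0.032,0],
  [-0.035,0.0315,0],
], hand=[0.05,0.05,0.05,0.05,0.05], yaw=[-0.012,0,0,0,0])

```text
time_s: 57.7
position: [0.3086, -0.1991, 0.1457]
tool_rot: [[-0.956, 0.294, 0.0], [0.294, 0.956, -0.001], [-0.001, -0.001, -1.0]]
ft_force: [0.4, -0.2, -2.3]
grip_width: 0.0596
gripper_force: 34.2
```

Request:
jog_arm([
  [0,0,0],
  [0,0,-0.02],
  [0,0,-0.02],
  [0,0,0],
  [0,0,0],
], hand=[0.05,0.05,0.05,0.05,0.05], yaw=[0,0,0,0,0])

```text
time_s: 58.32
position: [0.3102, -0.2007, 0.106]
tool_rot: [[-0.956, 0.294, 0.001], [0.294, 0.956, -0.001], [-0.001, -0.001, -1.0]]
ft_force: [-0.5, -0.4, -1.8]
grip_width: 0.0592
gripper_force: 34.1
```

Request:
jog_arm([
  [0,0,-0.005],
  [0,0,-0.002],
  [0,0,-0.002],
  [0,0,0],
  [0,0,0],
], hand=[0.05,0.05,0.05,0.05,0.05], yaw=[0,0,0,0,0])

```text
time_s: 58.95
position: [0.3098, -0.2002, 0.0968]
tool_rot: [[-0.956, 0.294, 0.0], [0.294, 0.956, -0.001], [-0.001, -0.0, -1.0]]
ft_force: [-2.2, 2.7, 7.2]
grip_width: 0.059
gripper_force: 35.5
```

Request:
jog_arm([
  [0,0,0],
  [0,0,0],
  [0,0,0.05],
  [0,0,0.05],
  [0.034,-0.031,0.0],
], hand=[0.083,0.083,0.083,0.083,0.083], yaw=[0,0,0,0,0])

```text
time_s: 59.58
position: [0.3441, -0.2314, 0.2004]
tool_rot: [[-0.956, 0.294, 0.005], [0.294, 0.956, -0.006], [-0.007, -0.005, -1.0]]
ft_force: [0.8, -0.1, 0.6]
grip_width: 0.0831
gripper_force: 0.0
```

Request:
jog_arm([
  [0.034,-0.031,0],
  [0.034,-0.031,0],
  [0.034,-0.031,0],
  [0.036,-0.032,0],
  [0,0,0],
], hand=[0.083,0.083,0.083,0.083,0.083], yaw=[0,0,0,0,0])

```text
time_s: 60.2
position: [0.483, -0.3577, 0.1949]
tool_rot: [[-0.956, 0.294, -0.0], [0.294, 0.956, 0.0], [0.001, 0.0, -1.0]]
ft_force: [-0.2, 0.7, -0.1]
grip_width: 0.0831
gripper_force: 0.0
```

```bash
python3 - <<'E'
from h import *
tin(.072,'w10',True)
im=cv2.imread('pics/w10.png');g=im.mean(2).astype(int)
print([ (r,g[r,322]) for r in range(60,345,5)]); print([(c,g[160,c]) for c in range(240,400,5)])
E
```

```text
panel 755.4 -84.2 size 108.0 41.4 ang 4.4 (603, 306, 37, 68)
panel 630.9 -419.2 size 740.1 208.4 ang 72.9 (0, 252, 609, 148)
panel 479.2 -357.4 size 208.2 59.5 ang 162.1 (285, 65, 75, 228)
tcp [ 0.482  -0.3566  0.1952] yaw 162.9
[(60, np.int64(94)), (65, np.int64(96)), (70, np.int64(45)), (75, np.int64(42)), (80, np.int64(44)), (85, np.int64(42)), (90, np.int64(42)), (95, np.int64(42)), (100, np.int64(42)), (105, np.int64(40)), (110, np.int64(42)), (115, np.int64(42)), (120, np.int64(42)), (125, np.int64(42)), (130, np.int64(41)), (135, np.int64(42)), (140, np.int64(31)), (145, np.int64(43)), (150, np.int64(73)), (155, np.int64(74)), (160, np.int64(74)), (165, np.int64(74)), (170, np.int64(74)), (175, np.int64(41)), (180, np.int64(42)), (185, np.int64(32)), (190, np.int64(63)), (195, np.int64(74)), (200, np.int64(74)), (205, np.int64(74)), (210, np.int64(75)), (215, np.int64(41)), (220, np.int64(40)), (225, np.int64(30)), (230, np.int64(30)), (235, np.int64(73)), (240, np.int64(74)), (245, np.int64(75)), (250, np.int64(40)), (255, np.int64(40)), (260, np.int64(29)), (265, np.int64(29
[... 318 characters left out ...]
t64(158))]
[(240, np.int64(160)), (245, np.int64(158)), (250, np.int64(162)), (255, np.int64(164)), (260, np.int64(163)), (265, np.int64(167)), (270, np.int64(165)), (275, np.int64(163)), (280, np.int64(159)), (285, np.int64(95)), (290, np.int64(74)), (295, np.int64(63)), (300, np.int64(62)), (305, np.int64(71)), (310, np.int64(70)), (315, np.int64(72)), (320, np.int64(73)), (325, np.int64(73)), (330, np.int64(76)), (335, np.int64(75)), (340, np.int64(41)), (345, np.int64(23)), (350, np.int64(41)), (355, np.int64(39)), (360, np.int64(163)), (365, np.int64(159)), (370, np.int64(162)), (375, np.int64(163)), (380, np.int64(163)), (385, np.int64(161)), (390, np.int64(164)), (395, np.int64(165))]
```

Request:
jog_arm([
  [-0.0025,-0.0005,-0.05],
  [0,0,-0.05],
  [0,0,-0.032],
  [0,0,0],
  [0,0,0],
], hand=[0.083,0.083,0.083,0.083,0.05], yaw=[-0.014,0,0,0,0])

```text
time_s: 60.88
position: [0.4795, -0.357, 0.066]
tool_rot: [[-0.951, 0.308, 0.002], [0.308, 0.951, -0.002], [-0.002, -0.001, -1.0]]
ft_force: [-0.4, -0.5, 0.7]
grip_width: 0.0668
gripper_force: 0.0
```

Request:
jog_arm([
  [0,0,0],
  [0,0,0],
  [0,0,0],
  [0,0,0.02],
  [0,0,0.05],
], hand=[0.05,0.05,0.05,0.05,0.05], yaw=[0,0,0,0,0])

```text
time_s: 61.5
position: [0.4784, -0.3558, 0.1337]
tool_rot: [[-0.951, 0.308, -0.003], [0.308, 0.951, 0.003], [0.004, 0.002, -1.0]]
ft_force: [1.3, -0.0, -1.8]
grip_width: 0.0593
gripper_force: 34.2
```

```bash
python3 - <<'E'
from h import *
tin(.036,'w11',True)
E
```

```text
panel 525.6 -370.2 size 600.1 352.1 ang 71.8 (49, 32, 545, 368)
tcp [ 0.4806 -0.358   0.1422] yaw 162.1
```

Request:
jog_arm([
  [0.008,0.05,0.01],
  [0.008,0.05,0],
  [0.008,0.05,0],
  [0.008,0.05,0],
  [0.008,0.05,0],
], hand=[0.05,0.05,0.05,0.05,0.05], yaw=[0,0.1,0.15,0.15,0])

```text
time_s: 62.18
position: [0.5192, -0.105, 0.1449]
tool_rot: [[-0.996, -0.089, 0.001], [-0.089, 0.996, -0.0], [-0.001, -0.001, -1.0]]
ft_force: [1.9, -1.2, -2.4]
grip_width: 0.0593
gripper_force: 34.4
```

Request:
jog_arm([
  [0.01,0.05,0],
  [0.01,0.05,0],
  [0,0,-0.04],
  [0,0,-0.04],
  [0,0,-0.012],
], hand=[0.05,0.05,0.05,0.05,0.05], yaw=[0,0,0,0,0])

```text
time_s: 62.8
position: [0.5383, -0.0063, 0.0509]
tool_rot: [[-0.996, -0.087, -0.003], [-0.087, 0.996, 0.001], [0.003, 0.001, -1.0]]
ft_force: [-0.4, -0.9, -3.0]
grip_width: 0.0591
gripper_force: 34.4
```

Request:
jog_arm([
  [0,0,-0.008],
  [0,0,-0.003],
  [0,0,0],
  [0,0,0],
  [0,0,0],
], hand=[0.05,0.05,0.05,0.05,0.05], yaw=[0,0,0,0,0])

```text
time_s: 63.42
position: [0.5398, -0.0069, 0.0424]
tool_rot: [[-0.996, -0.087, 0.002], [-0.087, 0.996, -0.001], [-0.002, -0.001, -1.0]]
ft_force: [-2.4, -0.0, 6.6]
grip_width: 0.0591
gripper_force: 35.5
```

Request:
jog_arm([
  [0,0,0],
  [0,0,0],
  [0,0,0.05],
  [0,0,0.055],
  [-0.008,-0.05,0],
], hand=[0.083,0.083,0.083,0.083,0.083], yaw=[0,0,0,0,0])

```text
time_s: 64.05
position: [0.533, -0.0557, 0.1503]
tool_rot: [[-0.996, -0.092, 0.008], [-0.092, 0.996, -0.002], [-0.008, -0.003, -1.0]]
ft_force: [1.0, -0.0, -0.4]
grip_width: 0.0831
gripper_force: 0.0
```

Request:
jog_arm([
  [-0.008,-0.05,0],
  [-0.008,-0.05,0],
  [-0.008,-0.05,0],
  [-0.008,-0.05,0],
  [-0.008,-0.05,0],
], hand=[0.083,0.083,0.083,0.083,0.083], yaw=[-0.1,-0.15,-0.135,0,0])

```text
time_s: 64.68
position: [0.4907, -0.3083, 0.1462]
tool_rot: [[-0.956, 0.294, 0.0], [0.294, 0.956, 0.0], [0.0, 0.0, -1.0]]
ft_force: [0.9, -1.4, -0.4]
grip_width: 0.0831
gripper_force: 0.0
```

Request:
jog_arm([
  [-0.008,-0.05,0],
  [0,0,-0.02],
  [0,0,-0.015],
  [0,0,0],
  [0,0,0],
], hand=[0.083,0.083,0.083,0.083,0.083], yaw=[0,0,0,0,0])

```text
time_s: 65.3
position: [0.4836, -0.3563, 0.1119]
tool_rot: [[-0.956, 0.293, 0.001], [0.293, 0.956, -0.001], [-0.001, -0.0, -1.0]]
ft_force: [-0.0, -0.2, 0.4]
grip_width: 0.0829
gripper_force: 0.0
```

```bash
python3 - <<'E'
from h import *
tin(.033,'w12')
a,C=look('top','t12')
E
```

```text
panel 481.9 -358.0 size 141.1 40.9 ang 162.9 (289, 115, 60, 179)
tcp [ 0.4837 -0.3564  0.1121] yaw 163.0
```

Request:
jog_arm([
  [0,0,0.04],
  [-0.015,0.013,0.03],
  [-0.04,0.036,0.004],
  [-0.04,0.036,0],
  [-0.04,0.036,0],
], hand=[0.083,0.083,0.083,0.083,0.083], yaw=[0,0,0,0,0])

```text
time_s: 66.03
position: [0.3471, -0.2344, 0.1859]
tool_rot: [[-0.956, 0.293, 0.001], [0.293, 0.956, -0.001], [-0.001, -0.001, -1.0]]
ft_force: [0.2, 0.4, 1.2]
grip_width: 0.0829
gripper_force: 0.0
```

Request:
jog_arm([
  [-0.038,0.035,0],
  [0,0,0],
  [0,0,0],
  [0,0,0],
  [0,0,0],
], hand=[0.083,0.083,0.083,0.083,0.083], yaw=[0,0,0,0,0])

```text
time_s: 66.65
position: [0.3106, -0.2011, 0.1852]
tool_rot: [[-0.956, 0.293, -0.0], [0.293, 0.956, 0.0], [0.0, 0.0, -1.0]]
ft_force: [-1.2, -0.4, 0.4]
grip_width: 0.0828
gripper_force: 0.0
```

```bash
python3 - <<'E'
from h import *
tin(.105,'w13')
E
```

```text
panel 309.9 -200.7 size 140.3 40.7 ang 162.9 (293, 116, 59, 177)
tcp [ 0.3105 -0.201   0.1852] yaw 162.9
```

Request:
jog_arm([
  [-0.0005,0.0005,-0.03],
  [0,0,-0.04],
  [0,0,-0.019],
  [0,0,0],
  [0,0,0],
], hand=[0.083,0.083,0.083,0.083,0.05], yaw=[0,0,0,0,0])

```text
time_s: 67.32
position: [0.3101, -0.2006, 0.0969]
tool_rot: [[-0.956, 0.293, 0.001], [0.293, 0.956, -0.001], [-0.001, -0.001, -1.0]]
ft_force: [-0.5, -0.7, 0.4]
grip_width: 0.0675
gripper_force: 0.0
```

Request:
jog_arm([
  [0,0,0],
  [0,0,0],
  [0,0,0],
  [0,0,0.01],
  [0,0,0.04],
], hand=[0.05,0.05,0.05,0.05,0.05], yaw=[0,0,0,0,0])

```text
time_s: 67.95
position: [0.309, -0.1994, 0.1464]
tool_rot: [[-0.956, 0.293, -0.003], [0.293, 0.956, 0.003], [0.004, 0.002, -1.0]]
ft_force: [1.0, -1.4, -2.2]
grip_width: 0.0595
gripper_force: 34.7
```

Request:
jog_arm([
  [0.0344,-0.0315,0],
  [0.0344,-0.0315,0],
  [0.0344,-0.0314,0],
  [0.0344,-0.0314,0],
  [0.0343,-0.0315,0],
], hand=[0.05,0.05,0.05,0.05,0.05], yaw=[0,0,0,0,0])

```text
time_s: 68.58
position: [0.4825, -0.3582, 0.1468]
tool_rot: [[-0.956, 0.293, -0.0], [0.293, 0.956, 0.0], [0.0, 0.0, -1.0]]
ft_force: [0.0, -0.7, -2.5]
grip_width: 0.0596
gripper_force: 34.8
```

Request:
jog_arm([
  [0,0,0],
  [0,0,-0.04],
  [0,0,-0.036],
  [0,0,0],
  [0,0,0],
], hand=[0.05,0.05,0.05,0.05,0.05], yaw=[0,0,0,0,0])

```text
time_s: 69.2
position: [0.4819, -0.3578, 0.0721]
tool_rot: [[-0.956, 0.293, 0.001], [0.293, 0.956, -0.002], [-0.002, -0.001, -1.0]]
ft_force: [-0.4, 0.2, -2.7]
grip_width: 0.0595
gripper_force: 34.7
```

Request:
jog_arm([
  [0,0,-0.005],
  [0,0,-0.003],
  [0,0,-0.001],
  [0,0,0],
  [0,0,0],
], hand=[0.05,0.05,0.05,0.05,0.05], yaw=[0,0,0,0,0])

```text
time_s: 69.82
position: [0.4816, -0.3575, 0.0614]
tool_rot: [[-0.956, 0.293, 0.0], [0.293, 0.956, -0.0], [-0.0, -0.0, -1.0]]
ft_force: [-0.3, -0.5, -3.1]
grip_width: 0.0592
gripper_force: 34.8
```

Request:
jog_arm([
  [0,0,-0.001],
  [0,0,-0.0005],
  [0,0,0],
  [0,0,0],
  [0,0,0],
], hand=[0.05,0.05,0.05,0.083,0.083], yaw=[0,0,0,0,0])

```text
time_s: 70.45
position: [0.4817, -0.3576, 0.0599]
tool_rot: [[-0.956, 0.293, 0.0], [0.293, 0.956, -0.0], [-0.0, -0.0, -1.0]]
ft_force: [-0.9, 0.5, -0.1]
grip_width: 0.0831
gripper_force: 0.0
```

Request:
jog_arm([
  [0,0,0.05],
  [0,0,0.039],
  [0,0,0],
  [0,0,0],
  [0,0,0],
], hand=[0.083,0.083,0.083,0.083,0.083], yaw=[0,0,0,0,0])

```text
time_s: 71.08
position: [0.4812, -0.3571, 0.1474]
tool_rot: [[-0.956, 0.294, -0.002], [0.294, 0.956, 0.002], [0.002, 0.001, -1.0]]
ft_force: [0.5, -0.4, 0.3]
grip_width: 0.0829
gripper_force: 0.0
```

```bash
python3 - <<'E'
from h import *
tin(.069,'w14')
E
```

```text
panel 481.3 -357.9 size 140.6 40.8 ang 162.9 (291, 118, 60, 178)
tcp [ 0.4813 -0.3572  0.1475] yaw 162.9
```

Request:
jog_arm([
  [-0.0344,0.0314,0],
  [-0.0344,0.0314,0],
  [-0.0344,0.0314,0],
  [-0.0344,0.0314,0],
  [-0.0344,0.0314,0],
], hand=[0.083,0.083,0.083,0.083,0.083], yaw=[0,0,0,0,0])

```text
time_s: 71.75
position: [0.3084, -0.1992, 0.1483]
tool_rot: [[-0.956, 0.293, -0.001], [0.293, 0.956, 0.001], [0.001, 0.001, -1.0]]
ft_force: [-0.8, -0.2, 0.8]
grip_width: 0.0827
gripper_force: 0.0
```

Request:
jog_arm([
  [0,0,0],
  [0,0,0],
  [0,0,0],
  [0,0,0],
  [0,0,0],
], hand=[0.083,0.083,0.083,0.083,0.083], yaw=[0,0,0,0,0])

```text
time_s: 72.38
position: [0.3098, -0.2007, 0.1487]
tool_rot: [[-0.956, 0.293, -0.0], [0.293, 0.956, 0.0], [0.0, 0.0, -1.0]]
ft_force: [0.3, -0.3, -0.8]
grip_width: 0.0827
gripper_force: 0.0
```

```bash
python3 - <<'E'
from h import *
tin(.069,'w15')
E
```

```text
panel 309.0 -201.2 size 140.9 40.9 ang 162.9 (291, 116, 60, 178)
tcp [ 0.3097 -0.2006  0.1487] yaw 162.9
```

Request:
jog_arm([
  [0,0,-0.03],
  [0,0,-0.04],
  [0,0,-0.0195],
  [0,0,0],
  [0,0,0],
], hand=[0.083,0.083,0.083,0.083,0.05], yaw=[0,0,0,0,0])

```text
time_s: 73.05
position: [0.3099, -0.2008, 0.0599]
tool_rot: [[-0.956, 0.293, 0.001], [0.293, 0.956, -0.001], [-0.001, -0.001, -1.0]]
ft_force: [0.8, -1.0, 0.2]
grip_width: 0.0673
gripper_force: 0.0
```

Request:
jog_arm([
  [0,0,0],
  [0,0,0],
  [0,0,0],
  [0,0,0.02],
  [0,0,0.05],
], hand=[0.05,0.05,0.05,0.05,0.05], yaw=[0,0,0,0,0])

```text
time_s: 73.68
position: [0.3089, -0.1997, 0.1295]
tool_rot: [[-0.956, 0.294, -0.003], [0.294, 0.956, 0.003], [0.003, 0.002, -1.0]]
ft_force: [0.8, -1.9, -3.4]
grip_width: 0.0596
gripper_force: 34.9
```

Request:
jog_arm([
  [0.0345,-0.0314,0],
  [0.0345,-0.0314,0],
  [0.0345,-0.0314,0],
  [0.0346,-0.0314,0],
  [0.0346,-0.0314,0],
], hand=[0.05,0.05,0.05,0.05,0.05], yaw=[0,0,0,0,0])

```text
time_s: 74.3
position: [0.4832, -0.3581, 0.1294]
tool_rot: [[-0.956, 0.293, -0.0], [0.293, 0.956, 0.0], [0.0, 0.0, -1.0]]
ft_force: [0.3, -0.5, -2.2]
grip_width: 0.0593
gripper_force: 35.0
```

Request:
jog_arm([
  [0,0,0],
  [0,0,-0.015],
  [0,0,-0.012],
  [0,0,0],
  [0,0,0],
], hand=[0.05,0.05,0.05,0.05,0.05], yaw=[0,0,0,0,0])

```text
time_s: 74.92
position: [0.4822, -0.3574, 0.1026]
tool_rot: [[-0.956, 0.293, 0.0], [0.293, 0.956, -0.0], [-0.0, -0.0, -1.0]]
ft_force: [-0.7, -0.8, -1.9]
grip_width: 0.0594
gripper_force: 34.9
```

Request:
jog_arm([
  [0,0,-0.005],
  [0,0,-0.0015],
  [0,0,-0.001],
  [0,0,0],
  [0,0,0],
], hand=[0.05,0.05,0.05,0.05,0.05], yaw=[0,0,0,0,0])

```text
time_s: 75.55
position: [0.4822, -0.3574, 0.0963]
tool_rot: [[-0.956, 0.293, 0.0], [0.293, 0.956, -0.001], [-0.001, -0.001, -1.0]]
ft_force: [-4.6, 3.6, 9.6]
grip_width: 0.0595
gripper_force: 36.3
```

Request:
jog_arm([
  [0,0,0.001],
  [0,0,0],
  [0,0,0],
  [0,0,0.05],
  [0,0,0.039],
], hand=[0.05,0.083,0.083,0.083,0.083], yaw=[0,0,0,0,0])

```text
time_s: 76.18
position: [0.4824, -0.3576, 0.1863]
tool_rot: [[-0.956, 0.293, 0.0], [0.293, 0.956, -0.0], [-0.001, -0.0, -1.0]]
ft_force: [-0.4, 0.2, 0.1]
grip_width: 0.083
gripper_force: 0.0
```

Request:
jog_arm([
  [0,0,0],
  [0,0,0],
  [0,0,0],
  [0,0,0],
  [0,0,0],
], hand=[0.083,0.083,0.083,0.083,0.083], yaw=[0,0,0,0,0])

```text
time_s: 76.8
position: [0.4823, -0.3574, 0.1844]
tool_rot: [[-0.956, 0.293, -0.001], [0.293, 0.956, 0.001], [0.001, 0.0, -1.0]]
ft_force: [-0.2, 0.4, 0.2]
grip_width: 0.0834
gripper_force: 0.0
```

```bash
python3 - <<'E'
from h import *
tin(.105,'w16')
E
```

```text
panel 481.4 -357.8 size 140.7 40.6 ang 162.9 (292, 116, 59, 178)
tcp [ 0.4823 -0.3574  0.1845] yaw 162.9
```

Request:
jog_arm([
  [-0.0345,0.0314,-0.012],
  [-0.0345,0.0314,-0.02],
  [-0.0345,0.0314,-0.02],
  [-0.0345,0.0314,-0.02],
  [-0.0345,0.0314,0],
], hand=[0.083,0.083,0.083,0.083,0.083], yaw=[0,0,0,0,0])

```text
time_s: 77.47
position: [0.3084, -0.199, 0.112]
tool_rot: [[-0.956, 0.293, -0.001], [0.293, 0.956, 0.002], [0.002, 0.001, -1.0]]
ft_force: [-0.3, -0.4, 0.9]
grip_width: 0.0833
gripper_force: 0.0
```

Request:
jog_arm([
  [0,0,0],
  [0,0,0],
  [0,0,0],
  [0,0,0],
  [0,0,0],
], hand=[0.083,0.083,0.083,0.083,0.083], yaw=[0,0,0,0,0])

```text
time_s: 78.1
position: [0.31, -0.2006, 0.1127]
tool_rot: [[-0.956, 0.293, -0.0], [0.293, 0.956, 0.0], [0.0, 0.0, -1.0]]
ft_force: [0.4, -0.2, 0.1]
grip_width: 0.0832
gripper_force: 0.0
```

```bash
python3 - <<'E'
from h import *
tin(.033,'w17')
E
```

```text
panel 310.0 -201.3 size 141.3 40.8 ang 162.9 (292, 117, 59, 178)
tcp [ 0.3099 -0.2006  0.1128] yaw 162.9
```

Request:
jog_arm([
  [0,0,-0.03],
  [0,0,-0.04],
  [0,0,-0.0185],
  [0,0,0],
  [0,0,0],
], hand=[0.083,0.083,0.083,0.083,0.05], yaw=[0,0,0,0,0])

```text
time_s: 78.78
position: [0.3101, -0.2008, 0.0249]
tool_rot: [[-0.956, 0.293, 0.001], [0.293, 0.956, -0.001], [-0.001, -0.001, -1.0]]
ft_force: [-0.0, -0.8, 1.1]
grip_width: 0.0673
gripper_force: 0.0
```

Request:
jog_arm([
  [0,0,0],
  [0,0,0],
  [0,0,0],
  [0,0,0.03],
  [0,0,0.05],
], hand=[0.05,0.05,0.05,0.05,0.05], yaw=[0,0,0,0,0])

```text
time_s: 79.4
position: [0.3093, -0.1999, 0.105]
tool_rot: [[-0.956, 0.293, -0.002], [0.293, 0.956, 0.002], [0.002, 0.002, -1.0]]
ft_force: [1.0, -0.5, -1.6]
grip_width: 0.0596
gripper_force: 35.0
```

Request:
jog_arm([
  [0,0,0.05],
  [0,0,0.015],
  [0.0343,-0.0313,0],
  [0.0343,-0.0313,0],
  [0.0343,-0.0313,0],
], hand=[0.05,0.05,0.05,0.05,0.05], yaw=[0,0,0,0,0])

```text
time_s: 80.03
position: [0.4136, -0.295, 0.1697]
tool_rot: [[-0.956, 0.293, 0.0], [0.293, 0.956, -0.0], [-0.0, -0.0, -1.0]]
ft_force: [0.5, -0.7, -1.9]
grip_width: 0.0592
gripper_force: 35.1
```

Request:
jog_arm([
  [0.0343,-0.0313,0],
  [0.0344,-0.0314,0],
  [0,0,0],
  [0,0,-0.02],
  [0,0,-0.01],
], hand=[0.05,0.05,0.05,0.05,0.05], yaw=[0,0,0,0,0])

```text
time_s: 80.65
position: [0.4806, -0.3562, 0.1386]
tool_rot: [[-0.956, 0.293, -0.001], [0.293, 0.956, 0.002], [0.002, 0.001, -1.0]]
ft_force: [-0.5, -0.2, -1.8]
grip_width: 0.0594
gripper_force: 35.1
```

Request:
jog_arm([
  [0,0,-0.003],
  [0,0,-0.001],
  [0,0,0],
  [0,0,0],
  [0,0,0],
], hand=[0.05,0.05,0.05,0.05,0.05], yaw=[0,0,0,0,0])

```text
time_s: 81.28
position: [0.4814, -0.3571, 0.1355]
tool_rot: [[-0.956, 0.293, 0.0], [0.293, 0.956, -0.0], [-0.0, -0.0, -1.0]]
ft_force: [-0.4, -0.0, -2.6]
grip_width: 0.0593
gripper_force: 35.1
```

Request:
jog_arm([
  [0,0,-0.001],
  [0,0,-0.001],
  [0,0,-0.0005],
  [0,0,0],
  [0,0,0],
], hand=[0.05,0.05,0.05,0.05,0.05], yaw=[0,0,0,0,0])

```text
time_s: 81.9
position: [0.4814, -0.3571, 0.1332]
tool_rot: [[-0.956, 0.293, 0.0], [0.293, 0.956, -0.0], [-0.0, -0.0, -1.0]]
ft_force: [-2.1, 2.2, 4.4]
grip_width: 0.0593
gripper_force: 35.8
```

Request:
jog_arm([
  [0,0,0],
  [0,0,0],
  [0,0,0.05],
  [0,0,0.038],
  [0,0,0],
], hand=[0.083,0.083,0.083,0.083,0.083], yaw=[0,0,0,0,0])

```text
time_s: 82.52
position: [0.4822, -0.3578, 0.2237]
tool_rot: [[-0.956, 0.293, 0.004], [0.293, 0.956, -0.005], [-0.005, -0.003, -1.0]]
ft_force: [-0.9, -0.3, -0.8]
grip_width: 0.0828
gripper_force: 0.0
```

Request:
jog_arm([
  [0,0,0],
  [0,0,0],
  [0,0,0],
  [0,0,0],
  [0,0,0],
], hand=[0.083,0.083,0.083,0.083,0.083], yaw=[0,0,0,0,0])

```text
time_s: 83.15
position: [0.4814, -0.357, 0.2207]
tool_rot: [[-0.956, 0.293, -0.0], [0.293, 0.956, 0.0], [0.0, 0.0, -1.0]]
ft_force: [-1.2, -0.1, 0.6]
grip_width: 0.0827
gripper_force: 0.0
```

```bash
python3 - <<'E'
from h import *
tin(.141,'w18')
E
```

```text
panel 687.2 -134.0 size 113.3 47.2 ang 4.5 (588, 296, 52, 82)
panel 481.5 -357.5 size 141.2 40.9 ang 162.8 (292, 117, 60, 178)
panel 499.1 -135.8 size 143.9 32.1 ang 1.3 (594, 42, 46, 192)
tcp [ 0.4814 -0.3571  0.2207] yaw 162.9
```

Request:
jog_arm([
  [0,0,0.04],
  [-0.03,0,0.02],
  [-0.05,0,0],
  [-0.05,0,0],
  [-0.03,0,0],
], hand=[0.083,0.083,0.083,0.083,0.083], yaw=[0,0,0,0,0])

```text
time_s: 83.82
position: [0.3196, -0.3568, 0.2811]
tool_rot: [[-0.956, 0.294, 0.0], [0.294, 0.956, -0.0], [-0.0, -0.0, -1.0]]
ft_force: [0.3, -0.1, -0.4]
grip_width: 0.0829
gripper_force: 0.0
```

```bash
python3 - <<'E'
from h import *
t,_=look('top','t19'); s,_=look('scene','s19')
m=np.zeros((600,800,3),np.uint8)
m[:300,:400]=cv2.resize(t[150:270,250:410],(400,300),interpolation=2); m[:300,400:]=cv2.resize(t[150:270,150:310][:, :],(400,300),interpolation=2)
m[300:,:400]=cv2.resize(s[140:260,160:320],(400,300),interpolation=2); m[300:,400:]=cv2.resize(t[150:270,340:500],(400,300),interpolation=2)
cv2.imwrite('pics/m19.png',m[:,:,::-1])
E
```

```text
(no output)
```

View pics/m19.png

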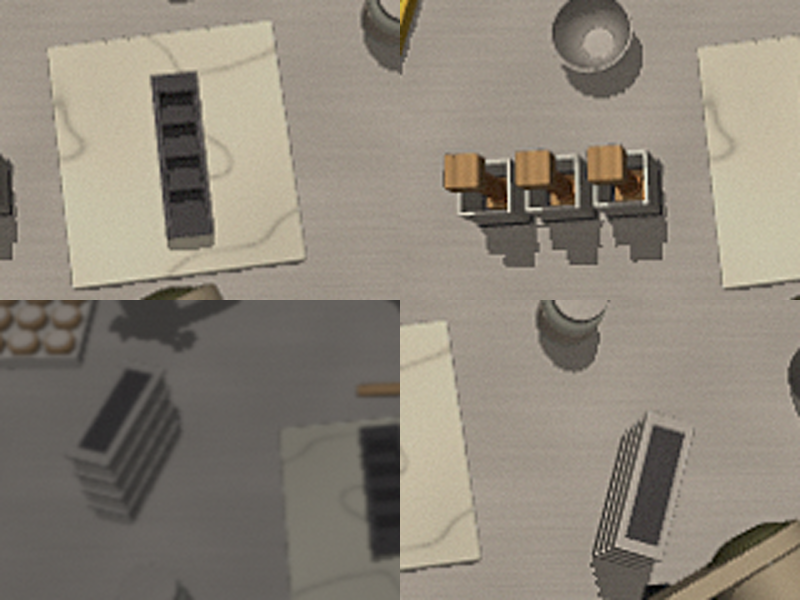

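The picture shows the tart tin flat and wholly on the slab (180,160 in the upper left panel). The three tampers stand in their cups, and the four loaf tins make a square stack. The robot is clear of everything, so I'm handing the job in.

```bash
python3 -c "
from rig import env
print(env.close_job())"
```

```text
the job is handed in; nothing more can be done
None
```

The job is handed in, though no verdict came back: the three tampers stand one to a cup, the tart tin lies flat and wholly on the slab, and the four loaf tins are restacked squarely to within about 1 mm; it took about 84 s of the 210 s allowed.

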